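# Find the cap that fits the test stud, prove it holds, and bar it

## Robot

A 6-joint arm with a two-finger parallel gripper is mounted at the origin on the work surface. World frame = base frame: x ahead of the robot, y to its left, z up, the work surface at z = 0. Lengths are in m, angles in degrees, forces in N, time in s.
With the tool pointing down it reaches from about 0.4 to 0.825 m from the base axis. Payload 7 kg.
Tool frame: the origin (TCP) lies at the very end of the fingers, on their centre line; the grasp point (between the pads) lies 19 mm behind it; z points along the fingers, y is the direction in which the jaws open and shut (so a half turn about z gives the same grasp; the last joint's range is limited). The gripper opens to 88 mm and grips with 3 to 60 N. Pads are 19 mm wide; open, the fingers measure 130 mm over their backs; the gripper's body (78 mm by 193 mm) begins 47 mm behind the grasp point.
Start: joints at [82.34, 20.546, 0.682, 0, -70.136, -16.507], TCP at [0.276, 0.616, 0.227] pointing down, gripper open.
Joint ranges: [-176.03, 176.03], [-82.01, 121.73], [-58.28, 71.71], [-173.87, 95.51], [-174.79, -0.11], [-173.66, 173.66]. Speed limits (degrees/s): [136.94, 136.94, 172.46, 180, 180, 180].

## Interface

Orientations are given as [roll, pitch, yaw] about the fixed x, y, z axes, in that order (R = Rz(yaw) Ry(pitch) Rx(roll)).
In Python, from plant import ctrl gives the robot as it stands.
- The arm moves only by the tool move_arm, never from a script. Its argument "increments" is a list of rows, each a list of 2 entries, a list of its own where there are three numbers: the shift along the world's x, y, z in mm, then the turn about the world's z in rad. A call has exactly 8 rows; each row shifts and turns the pose as measured when the row begins; what a row does not reach is not made up. A row lasts 1/10 s, in which the tool goes at most 50 mm and 8.59 degrees, less where a joint would pass 70% of its speed; a pose out of reach is approached as far as the arm can. A call with a gripper value outside its range is refused whole. "jaw" is the gripper command: -1 is shut, 1 is fully open, values between are in proportion, set as the call begins (left out, the last holds). The fingers move at their own pace and stop on an object; the grip force is fixed at half the most. Time passes only in rows, so rows that do not move let the fingers close, or fill a call up. It gives the time, the measured TCP pose, the force and the opening at its end, in the units of the state.
- ctrl.get_obs(): the state, without advancing time (a new reading comes with each control period).
- ctrl.snapshot(name): name is "scene" or "top" or "wrist"; returns a dict with "color" (480x640x3 uint8, red, green, blue), "fx", "fy", "cx", "cy" (pixels), "R" (3x3) and "t" (3): a world point X has camera coordinates R X + t. Camera axes: x right, y down, z forward; pixel columns grow to the right and rows downward; lengths in m; the calibration is good to about 2 mm. A picture is of the moment at which its call begins. There is no depth.
- ctrl.close_job(): hands the job in, once; it reports no verdict.
The state is a dict: "clock": time; "joint_pos": joint angles; "qvel": joint speeds; "tau": joint torques, N m; "tool_pos": TCP position; "orientation": TCP orientation; "force": force on the tool from outside, world axes, zero at the start; "moment": the same for the moment, N m; "opening": finger opening in m.
Only numpy, scipy, OpenCV 4.12 (cv2) and the standard library are available. Lean on these libraries where they do the work, as an engineer would, in place of code of your own. Each camera call takes 0.05 s, during which the arm holds its last target.

## Task

Just one of the red caps on the bench fits the threaded stud of the test rig: swing the steel bar clear of the stud, find that cap by trying to screw the caps on (clockwise), and screw that one fully home against the flange. Then tug it straight up until the red band under the flange has come well out (5 mm or more, about 12 N) to confirm that it holds, let it back down, and swing the bar shut again across it until it rests in its catch. All the other caps go in the blue tray; do not tip over the glass beaker.

Things in the scene. Friction and masses are not known exactly. Their poses are not given: they have to be found in the camera images.
- rig: fixed test rig on a black base plate 160 x 215 x 12 mm. Origin: underside of the plate, on the stud's axis; z up. The bar's hinge post stands 80 mm from the stud towards +y of the rig, the catch post (70 to 88 mm from the stud, 114 mm high) towards -y.
- stud_seat (a point): centre of the upper face of the stud's steel flange (48 mm across, 5 mm thick), 55 mm above the table at rest; axes as the rig's. A fully home cap rests its rim on this face, is tight and is held by the thread. Wrong caps: too narrow, staying 13 mm or more above the flange however turned; or too wide, dropping straight on to the flange, turning freely and lifting straight off.
- stud_tip (a point): top of the stud's 20 mm core, 24 mm above the flange. The coarse right-hand thread is 31 mm over its crests, three starts, lead 27 mm per turn: a fitting cap turned clockwise (seen from above) goes down 4.3 mm per rad. The thread has 2 to 3 mm of axial play until the cap is tight. The stud never turns.
- thread_end (a point): upper end of one of the three thread starts, 17 mm above the flange, towards +x of the rig from the stud's axis; the others are 120 degrees either way. A fitting cap set down with a lug 20 to 40 degrees counter-clockwise of an end drops to 7 to 10 mm above the flange and threads when turned clockwise, about 160 degrees until tight; other starts need up to 120 degrees more.
- gauge_stud (a joint): rise of the stud with its flange on the spring of the pull gauge, m: 0 at rest, up to 0.012; it starts to rise at about 7 N of upward pull and gives 1 N per mm after that. The red band under the flange then shows.
- bar (a joint): angle of the swing bar, rad: 0 = shut, across the stud's cap and against the back of the catch; grows as it swings open, counter-clockwise from above, up to 2.1. Starts at 0 to 0.6, over the stud; at 1.4 it is 79 mm clear of the stud's axis. Stiff enough to stay where it is left; moves level about an upright hinge. Its underside is 95 mm above the table, 6 mm above a cap that is home.
- bar_handle (a point): middle of the upright black pin handle on the bar, 12 mm across, rising 36 mm above the bar (from 103 to 139 mm above the table); this point is 22 mm above the bar's middle plane, 121 mm above the table, 135 mm from the hinge axis.
- bar_hinge (a point): hinge axis of the bar at the bar's middle plane, 99 mm above the table
- tray: fixed blue tray for the caps that do not fit, 220 mm (x) x 150 mm (y) outside, wall 4 mm thick and 25 mm high. Origin: centre of the underside; floor 4 mm thick.
- cap_a: red hexagonal screw cap, 46 mm across flats, 53 mm over corners, 34 mm high, 60 g, closed on top, open below, upright on the table; may be absent. All look alike outside. Origin: centre of the rim (underside), z up; flats face its x axis and every 60 degrees on; a white dot on top lies towards +x. The one that fits has lugs inside its rim, towards x and 120 degrees either way; wrong ones have none.
- cap_b: red hexagonal screw cap, 46 mm across flats, 53 mm over corners, 34 mm high, 60 g, closed on top, open below, upright on the table; may be absent. All look alike outside. Origin: centre of the rim (underside), z up; flats face its x axis and every 60 degrees on; a white dot on top lies towards +x. The one that fits has lugs inside its rim, towards x and 120 degrees either way; wrong ones have none.
- cap_c: red hexagonal screw cap, 46 mm across flats, 53 mm over corners, 34 mm high, 60 g, closed on top, open below, upright on the table; may be absent. All look alike outside. Origin: centre of the rim (underside), z up; flats face its x axis and every 60 degrees on; a white dot on top lies towards +x. The one that fits has lugs inside its rim, towards x and 120 degrees either way; wrong ones have none.
- cap_d: red hexagonal screw cap, 46 mm across flats, 53 mm over corners, 34 mm high, 60 g, closed on top, open below, upright on the table; may be absent. All look alike outside. Origin: centre of the rim (underside), z up; flats face its x axis and every 60 degrees on; a white dot on top lies towards +x. The one that fits has lugs inside its rim, towards x and 120 degrees either way; wrong ones have none.
- cap_e: red hexagonal screw cap, 46 mm across flats, 53 mm over corners, 34 mm high, 60 g, closed on top, open below, upright on the table; may be absent. All look alike outside. Origin: centre of the rim (underside), z up; flats face its x axis and every 60 degrees on; a white dot on top lies towards +x. The one that fits has lugs inside its rim, towards x and 120 degrees either way; wrong ones have none.
- cap_f: red hexagonal screw cap, 46 mm across flats, 53 mm over corners, 34 mm high, 60 g, closed on top, open below, upright on the table; may be absent. All look alike outside. Origin: centre of the rim (underside), z up; flats face its x axis and every 60 degrees on; a white dot on top lies towards +x. The one that fits has lugs inside its rim, towards x and 120 degrees either way; wrong ones have none.
- beaker: loose glass beaker, 66 mm across, 85 mm high. Origin: centre of the underside.
Not all that is in view belongs to the job. What is shaped like the cap_a but pink or purple is not meant.

How it is judged:
By the outcome, as a careful person would: the job done as asked, in the order asked, and still so for the second after the job is handed in, with the robot touching nothing.
Of cap_b, cap_e only 1 to 1 are there at a start; the rules pass over those that are not, and their reading is None.
Of cap_a, cap_c only 1 to 1 are there at a start; the rules pass over those that are not, and their reading is None.
Of cap_d, cap_f only 1 to 2 are there at a start; the rules pass over those that are not, and their reading is None.
At some moment in a run one of cap_a, cap_b, cap_c, cap_d, cap_e, cap_f may be knocked a few centimetres aside while the robot is not near it.
Once in a run the grip may slacken for a moment while it holds something.
It also fails if it takes over 210 s, if anything falls off the work surface, if the arm or the gripper's body presses on something with over 40 N, if the wrist force passes 120 N, or if a joint passes its speed limit or range.

## Working session

There is one attempt and no reset: what is moved stays moved. The work goes in short steps, Python scripts to look and compute and a tool call to move; the robot and the scene stay as the last step left them, time stands still between calls to the robot, and variables do not carry over. Pictures are saved under pics/ and viewed, and the job is handed in when it is done.

Besides the shell and the picture viewer there is one more tool, called after ">>>" as name(argument=value, ...) on one line, values as JSON. move_arm: Moves the arm, as the interface text tells. Its arguments: {"type":"object","properties":{"increments":{"type":"array","items":{"type":"array"}},"jaw":{"type":"number"}},"required":["increments"]}

```bash
mkdir -p pics; cat > h.py <<'E'
import numpy as np, cv2
from plant import ctrl
def snap(cam,fn):
    s=ctrl.snapshot(cam); cv2.imwrite('pics/'+fn,cv2.cvtColor(s['color'],cv2.COLOR_RGB2BGR)); 
    np.savez('pics/'+fn+'.npz',**{k:np.array(s[k]) for k in ['color','fx','fy','cx','cy','R','t']})
    return s
def load(fn): return np.load('pics/'+fn+'.npz')
def ray(s,u,v,z):
    R=np.array(s['R']);t=np.array(s['t']);d=R.T@np.array([(u-s['cx'])/s['fx'],(v-s['cy'])/s['fy'],1.]);c=-R.T@t
    return c+d*(z-c[2])/d[2]
def proj(s,X):
    p=np.array(s['R'])@np.array(X)+np.array(s['t']); return s['fx']*p[0]/p[2]+s['cx'],s['fy']*p[1]/p[2]+s['cy']
def crop(fn,u0,v0,u1,v1,k,out):
    im=cv2.imread('pics/'+fn)[v0:v1,u0:u1]; cv2.imwrite('pics/'+out,cv2.resize(im,None,fx=k,fy=k,interpolation=cv2.INTER_CUBIC))
def st():
    o=ctrl.get_obs()
    for k in ['clock','joint_pos','tool_pos','orientation','force','moment','opening']: print(k,np.round(o[k],4))
E
python3 - <<'E'
from h import *
for c in ['scene','top','wrist']:
    s=snap(c,c+'0.png'); print(c, -np.array(s['R']).T@s['t'])
st()
E
```

```text
scene [ 1.26492786 -0.21963755  0.71411359]
top [ 0.43285653 -0.02713441  1.22583179]
wrist [0.33502154 0.58822066 0.38423481]
clock 0.15
joint_pos [ 8.23404e+01  2.05836e+01  6.49100e-01 -1.68000e-02 -7.01360e+01
 -1.65060e+01]
tool_pos [0.2762 0.6155 0.2258]
orientation [ 1.799279e+02 -4.900000e-03 -2.417130e+01]
force [-0.1399  0.1154 -0.0935]
moment [-0.0069  0.0324  0.0026]
opening 0.0875
```

View pics/top0.png

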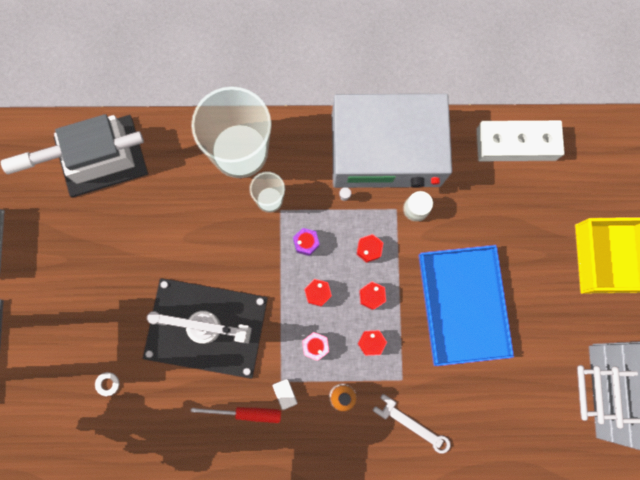

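View pics/scene0.png

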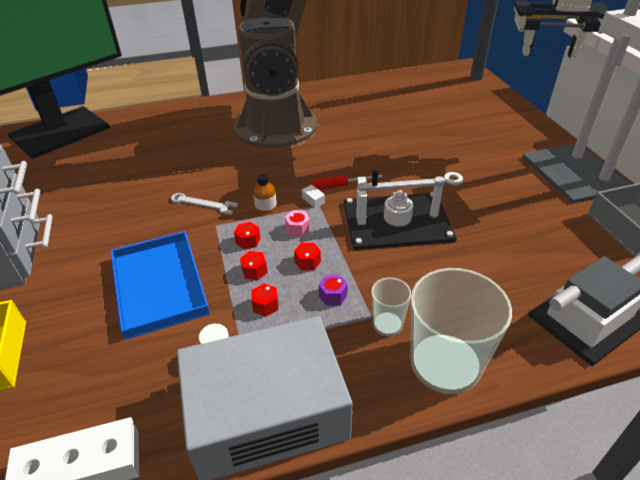

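View pics/wrist0.png

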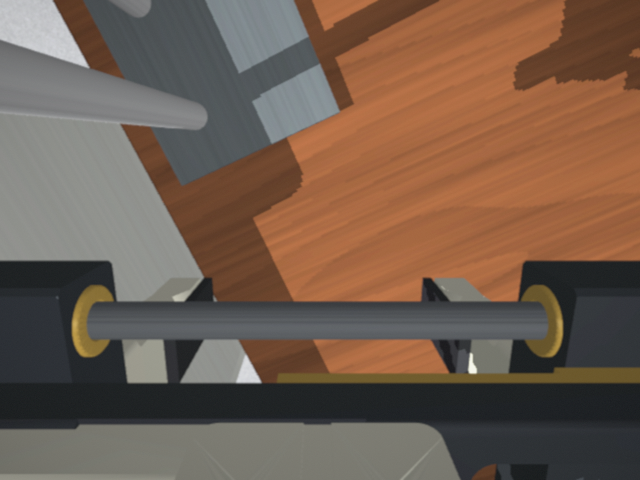

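```bash
python3 - <<'E'
from h import *
crop('top0.png',270,200,410,390,4,'c1.png')
crop('top0.png',135,260,275,385,5,'c2.png')
s=load('top0.png')
for n,u,v,z in [('A',370,248,.036),('B',318,292,.036),('C',372,295,.036),('D',372,343,.036),('pu',306,241,.036),('pi',316,347,.036),('stud',203,326,.06),('hinge?',242,333,.11),('handle?',238,330,.139),('traytl',421,253,.025),('tr',497,246,.025),('br',513,356,.025),('bl',434,365,.025),('beaker',270,200,0),('beakertop',267,183,.085)]:
    print(n,np.round(ray(s,u,v,z),4))
E
```

```text
A [ 0.6383 -0.1607  0.036 ]
B [ 0.5534 -0.0583  0.036 ]
C [ 0.5466 -0.1621  0.036 ]
D [ 0.4552 -0.1596  0.036 ]
pu [ 0.6533 -0.0363  0.036 ]
pi [ 0.4489 -0.0531  0.036 ]
stud [0.4898 0.1571 0.06  ]
hinge? [0.4742 0.0798 0.11  ]
handle? [0.4784 0.084  0.139 ]
traytl [ 0.6293 -0.262   0.025 ]
tr [ 0.6418 -0.4129  0.025 ]
br [ 0.4274 -0.4311  0.025 ]
bl [ 0.4123 -0.2783  0.025 ]
beaker [0.745  0.0353 0.    ]
beakertop [0.7564 0.0366 0.085 ]
```

View pics/c1.png

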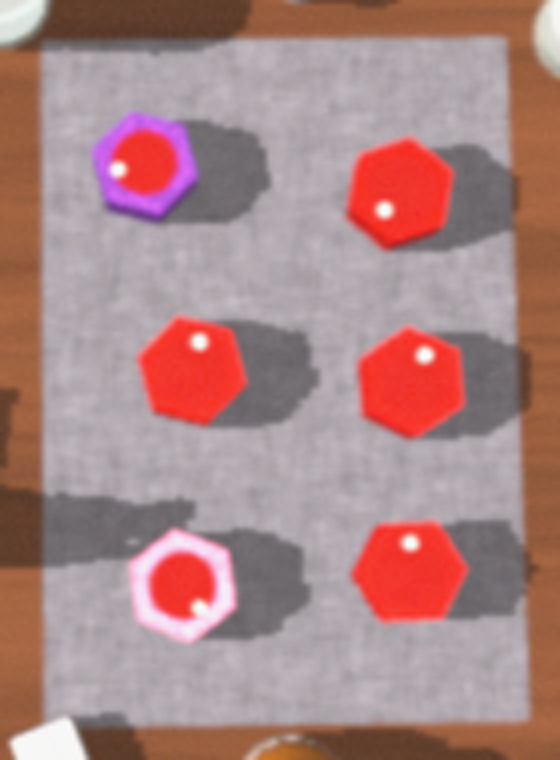

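View pics/c2.png

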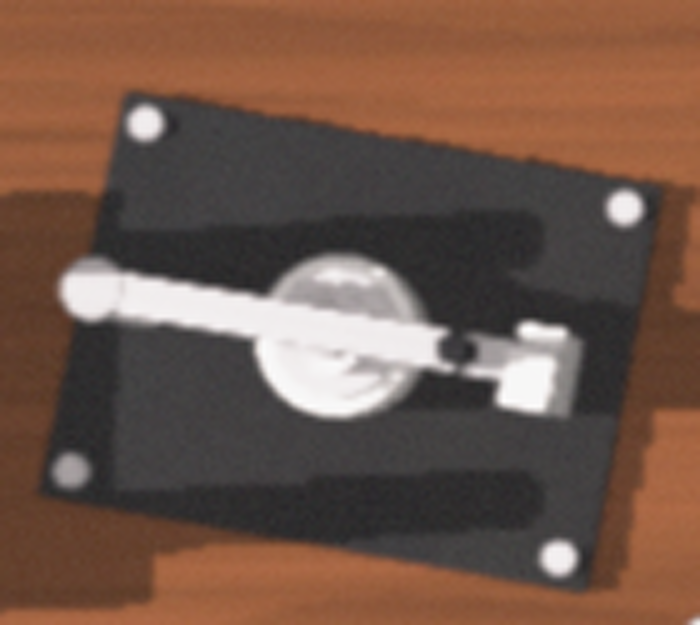

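```bash
python3 - <<'E'
from h import *
crop('scene0.png',335,160,475,255,5,'c3.png')
crop('scene0.png',215,205,375,320,5,'c4.png')
s=load('top0.png')
def c2(u,v):return 135+u/5-.4,260+v/5-.4
def c1(u,v):return 270+u/4-.375,200+v/4-.375
for n,u,v,z in [('scr',145,123,.014),('scr',625,208,.014),('scr',558,557,.014),('scr',70,470,.014),('flange',340,336,.055),('hinge',92,290,.108),('handle',458,350,.139),('corn',125,92,.012),('corn',660,185,.012),('corn',588,590,.012),('corn',42,492,.012)]:
    print(n,np.round(ray(s,*c2(u,v),z)[:2],4))
for n,u,v,du,dv in [('A',404,190,384,209),('B',195,369,199,342),('C',412,380,425,355),('D',410,568,410,543)]:
    c=ray(s,*c1(u,v),.034);d=ray(s,*c1(du,dv),.034)
    print(n,np.round(c,4),np.degrees(np.arctan2(*(d-c)[[1,0]])))
E
```

```text
scr [0.5741 0.2423]
scr [0.5389 0.0552]
scr [0.4054 0.0806]
scr [0.4406 0.2676]
flange [0.4886 0.1586]
hinge [0.5034 0.2387]
handle [0.4793 0.1044]
corn [0.5867 0.2509]
corn [0.5479 0.0416]
corn [0.3928 0.0693]
corn [0.4324 0.2785]
A [ 0.6403 -0.1622  0.034 ] 132.8946940662407
B [ 0.5539 -0.0591  0.034 ] -9.17779238412424
C [ 0.5475 -0.1636  0.034 ] -28.812734878927195
D [ 0.4578 -0.1601  0.034 ] -1.5640116415373766
```

View pics/c3.png

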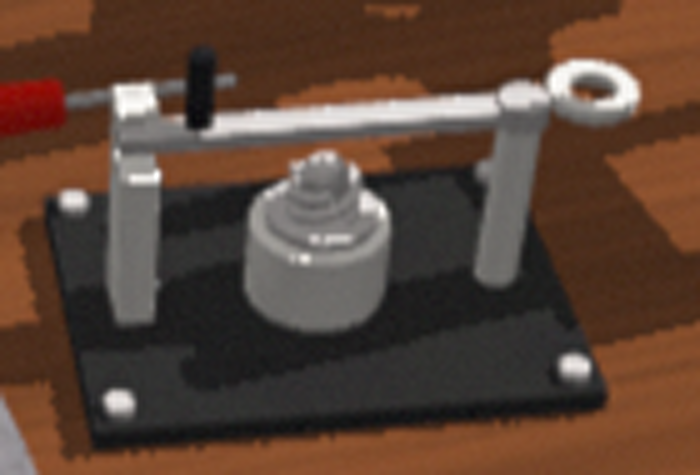

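View pics/c4.png

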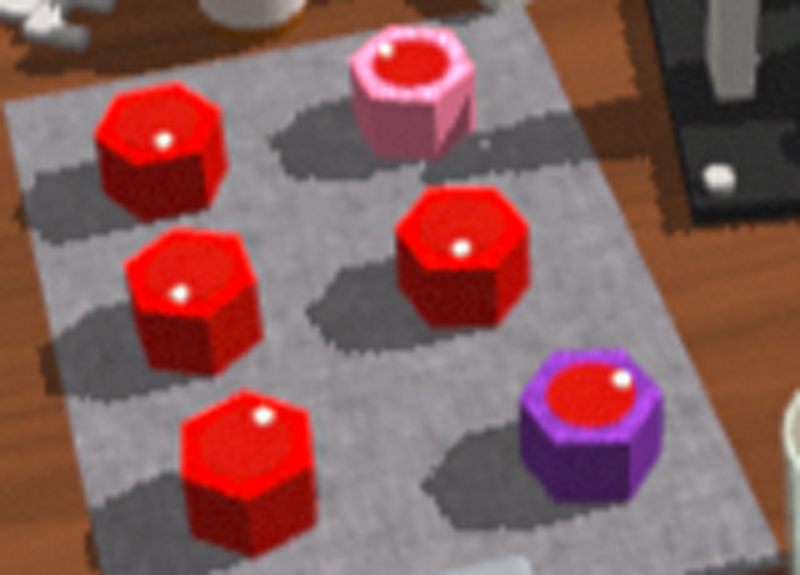

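>>> move_arm(increments=[[[0, -30, 0], 0], [[0, -35, 0], 0], [[5, -35, 0], 0], [[15, -35, 0], -0.1], [[15, -35, 0], -0.1], [[18, -35, 0], -0.1], [[18, -35, 0], -0.1], [[18, -35, 0], -0.1]], jaw=-0.2)

```text
clock: 0.95
tool_pos: [0.3641, 0.3327, 0.2214]
orientation: [179.6, -0.1, -53.5]
force: [1.1, -0.3, -0.3]
opening: 0.036
```

>>> move_arm(increments=[[[18, -35, 0], -0.1], [[18, -35, 0], -0.1], [[18, -35, 0], -0.1], [[18, -35, 0], -0.1], [[18, -35, 0], -0.1], [[10, -25, 0], -0.1], [[10, -20, 0], -0.1], [[0, 0, 0], -0.05]])

```text
clock: 1.75
tool_pos: [0.4768, 0.0985, 0.2214]
orientation: [179.6, -0.0, -98.6]
force: [0.4, 0.2, 0.4]
opening: 0.0354
```

```bash
python3 - <<'E'
from h import *
snap('wrist','w1.png');snap('top','t1.png');snap('scene','s1.png')
st()
E
```

```text
clock 1.9
joint_pos [ 34.9188   2.9957 -22.4554  -0.2481 -64.8123 -42.9654]
tool_pos [0.4762 0.1004 0.2216]
orientation [ 1.796544e+02 -1.570000e-02 -9.815270e+01]
force [0.625  0.1417 0.4516]
moment [ 0.0741 -0.0623 -0.0184]
opening 0.0352
```

View pics/w1.png

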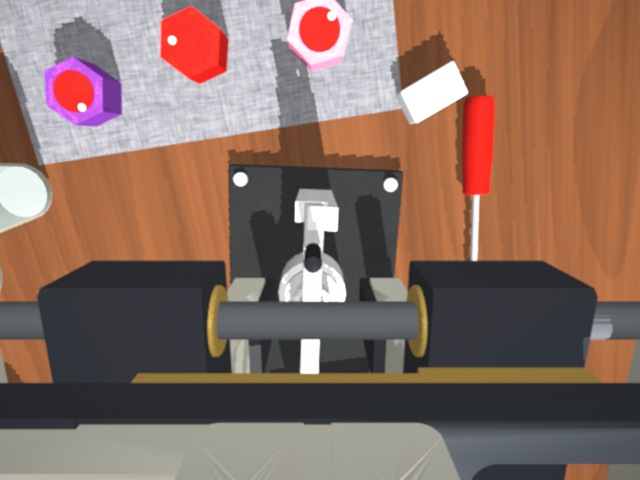

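```bash
python3 - <<'E'
from h import *
s=load('w1.png')
print(ray(s,313,251,.139),ray(s,312,263,.103), proj(s,[.4786,.1052,.139]),proj(s,[.4886,.159,.079]))
crop('w1.png',220,160,420,380,3,'c5.png')
E
```

```text
[0.47812346 0.09963553 0.139     ] [0.4818027  0.11836846 0.103     ] (np.float64(313.5838639014093), np.float64(259.5252177647833)) (np.float64(311.4405898776029), np.float64(302.8566066412514))
```

View pics/c5.png

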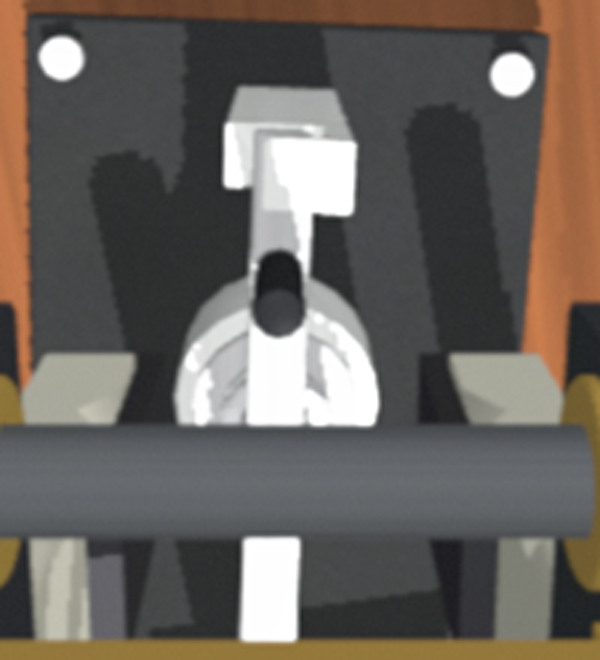

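>>> move_arm(increments=[[[3, 6, -20], -0.04], [[0, 0, -25], 0], [[0, 0, -25], 0], [[0, 0, -20], 0], [[0, 0, -15], 0], [[0, 0, -5], 0], [[0, 0, 0], 0], [[0, 0, 0], 0]])

```text
clock: 2.7
tool_pos: [0.4788, 0.1114, 0.1097]
orientation: [179.8, 0.1, -99.3]
force: [1.1, 0.8, 0.2]
opening: 0.0352
```

>>> move_arm(increments=[[[0, -4, 0], -0.02], [[0, 0, 0], 0], [[0, 0, 0], 0], [[0, 0, 0], 0], [[0, 0, 0], 0], [[0, 0, 0], 0], [[0, 0, 0], 0], [[0, 0, 0], 0]], jaw=-1)

```text
clock: 3.5
tool_pos: [0.4799, 0.108, 0.1121]
orientation: [-180.0, 0.3, -100.5]
force: [-0.2, 0.6, -1.0]
opening: 0.0114
```

```bash
python3 - <<'E'
from h import *
st()
h=np.array([.5035,.2378]);p=ctrl.get_obs()['tool_pos'][:2]
a0=np.arctan2(p[1]-h[1],p[0]-h[0]);r=np.hypot(*(p-h));print(a0,r)
q=p
for i in range(1,15):
    a=a0+.1*i;n=h+r*np.array([np.cos(a),np.sin(a)]);print(np.round((n-q)*1000,1));q=n
E
```

```text
clock 3.5
joint_pos [ 35.4482   9.5722 -30.9362  -0.2826 -49.2342 -45.7762]
tool_pos [0.4799 0.108  0.1121]
orientation [-179.9747    0.3341 -100.512 ]
force [-0.1685  0.6029 -1.0281]
moment [ 0.1414 -0.0518 -0.012 ]
opening 0.0114
-1.7503042301723821 0.13193905767398664
[13.1 -1.7]
[13.2 -0.4]
[13.2  0.9]
[13.   2.2]
[12.7  3.5]
[12.3  4.8]
[11.8  6. ]
[11.1  7.1]
[10.3  8.2]
[9.5 9.2]
[ 8.5 10.1]
[ 7.5 10.9]
[ 6.3 11.6]
[ 5.1 12.1]
```

>>> move_arm(increments=[[[6, -1, 0], 0.05], [[10, -1, 0], 0.08], [[13, 0, 0], 0.1], [[13, 1, 0], 0.1], [[13, 2, 0], 0.1], [[13, 3, 0], 0.1], [[6, 2, 0], 0.05], [[0, 0, 0], 0]])

```text
clock: 4.3
tool_pos: [0.5573, 0.116, 0.1121]
orientation: [-179.9, 0.4, -66.0]
force: [0.9, 0.7, 1.6]
opening: 0.0115
```

```bash
cat > arc.py <<'E'
from h import *
st()
h=np.array([.5035,.2378]);p=ctrl.get_obs()['tool_pos'][:2]
a0=np.arctan2(p[1]-h[1],p[0]-h[0]);r=np.hypot(*(p-h));print('bar',a0+np.radians(100.7),r)
E
python3 arc.py
```

```text
clock 4.3
joint_pos [ 31.1545  16.4494 -21.3624  -0.5247 -51.9871  -6.8303]
tool_pos [0.5573 0.116  0.1121]
orientation [-179.8508    0.4354  -65.9976]
force [0.9007 0.7458 1.5791]
moment [ 0.0859 -0.2902 -0.0314]
opening 0.0115
bar 0.6022044202923491 0.13317737765515
```

>>> move_arm(increments=[[[12, 5, 0], 0.1], [[13, 7, 0], 0.12], [[13, 9, 0], 0.12], [[12, 10, 0], 0.12], [[10, 11, 0], 0.12], [[9, 12, 0], 0.12], [[7, 13, 0], 0.1], [[2, 5, 0], 0.05]])

```text
clock: 5.1
tool_pos: [0.6324, 0.193, 0.1122]
orientation: [-179.8, 0.8, -16.4]
force: [2.2, 0.5, -1.1]
opening: 0.0111
```

```bash
python3 arc.py
```

```text
clock 5.1
joint_pos [ 33.3943  24.558   -8.5654  -0.8784 -57.2547  40.7031]
tool_pos [0.6324 0.193  0.1122]
orientation [-179.8092    0.8063  -16.3789]
force [ 2.1798  0.4907 -1.1343]
moment [-0.0182 -1.078  -0.2159]
opening 0.0111
bar 1.4231721932900747 0.13643505242773393
```

>>> move_arm(increments=[[[2, 9, 0], 0.07], [[2, 9, 0], 0.07], [[0, 3, 0], 0.02], [[0, 0, 0], 0], [[0, 0, 0], 0], [[0, 0, 0], 0], [[0, 0, 0], 0], [[0, 0, 0], 0]])

```text
clock: 5.9
tool_pos: [0.6387, 0.2142, 0.1122]
orientation: [-179.7, 0.5, -7.5]
force: [3.6, -0.1, -3.0]
opening: 0.0115
```

>>> move_arm(increments=[[[0, 0, 0], 0], [[0, 0, 0], 0], [[0, 0, 0], 0], [[0, 0, 20], 0], [[0, 0, 40], 0], [[0, 0, 40], 0], [[0, -20, 0], 0], [[0, -20, 0], 0]], jaw=-0.1)

```text
clock: 6.7
tool_pos: [0.6337, 0.1722, 0.214]
orientation: [179.9, 1.0, -7.4]
force: [-0.4, -0.3, -1.3]
opening: 0.0392
```

```bash
python3 - <<'E'
from h import *
st()
snap('top','t2.png');snap('scene','s2.png')
E
```

```text
clock 6.7
joint_pos [ 31.8458  19.8338  -1.7903  -0.6064 -69.1622  50.9794]
tool_pos [0.6337 0.1722 0.214 ]
orientation [179.9423   0.9667  -7.3949]
force [-0.4396 -0.329  -1.2881]
moment [-0.0648 -0.0315  0.0149]
opening 0.0392
```

View pics/t2.png

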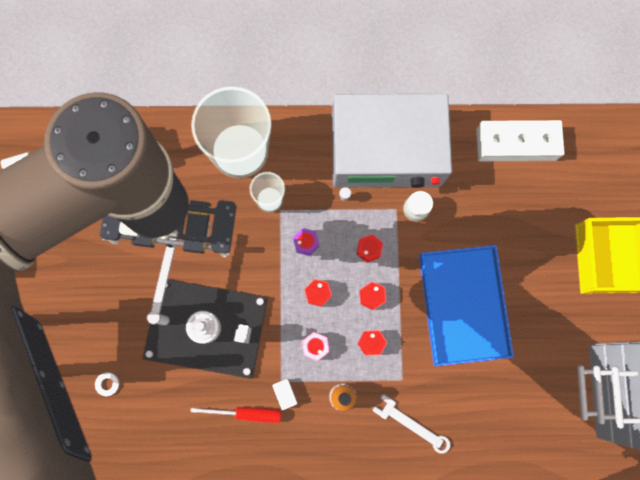

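View pics/s2.png

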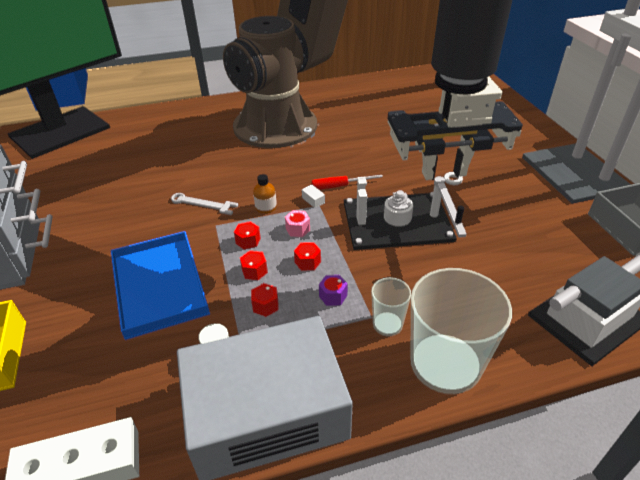

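```bash
cat > hexa.py <<'E'
from h import *
def hexes(fn,z=.034,amin=100):
    s=load(fn); im=s['color'].astype(int)
    m=((im[...,0]>150)&(im[...,1]<90)&(im[...,2]<90)).astype(np.uint8)
    m=cv2.morphologyEx(m,cv2.MORPH_CLOSE,np.ones((5,5)))
    n,l,stt,c=cv2.connectedComponentsWithStats(m)
    for i in range(1,n):
        if stt[i,4]<amin: continue
        v,u=np.where(l==i)
        P=np.array([ray(s,a,b,z)[:2] for a,b in zip(u,v)]);
        ct=P.mean(0);d=P-ct;r=np.hypot(*d.T);t=np.arctan2(d[:,1],d[:,0])
        ph=np.angle((r**6*np.exp(6j*t)).sum())/6
        print('px',c[i].round(1),'n',stt[i,4],'c',ct.round(4),'flat angle mod60',round((np.degrees(ph)+30)%60,1))
E
python3 - <<'E'
from hexa import *
hexes('t2.png')
crop('t2.png',180,300,250,350,10,'c6.png')
E
```

```text
px [306.1 240.2] n 185 c [ 0.6552 -0.0366] flat angle mod60 48.4
px [369.6 247.7] n 517 c [ 0.6393 -0.1602] flat angle mod60 17.9
px [317.8 292.4] n 488 c [ 0.5529 -0.0581] flat angle mod60 44.3
px [372.3 295.4] n 504 c [ 0.546  -0.1629] flat angle mod60 34.5
px [371.9 342.4] n 499 c [ 0.4563 -0.1597] flat angle mod60 2.0
px [314.8 345.6] n 165 c [ 0.4517 -0.0509] flat angle mod60 39.4
px [257.8 414.7] n 600 c [0.3254 0.057 ] flat angle mod60 53.6
```

View pics/c6.png

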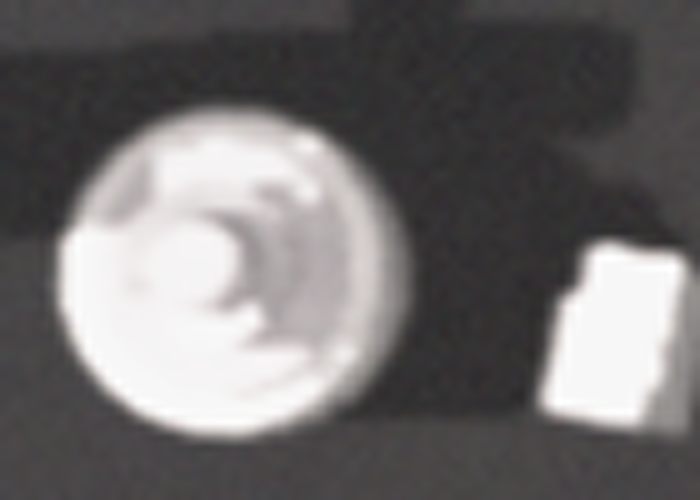

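```bash
python3 - <<'E'
from h import *
s=load('t2.png')
f=lambda u,v:(180+u/10-.45,300+v/10-.45)
print(ray(s,*f(222,269),.055),ray(s,*f(190,260),.079))
for X in [[.4886,.159,.055],[.4886,.159,.079]]:
    u,v=proj(s,X);print((u-180+.45)*10,(v-300+.45)*10)
for a in (0,90,180,270):
    u,v=proj(s,[.4886+.024*np.cos(np.radians(a)),.159+.024*np.sin(np.radians(a)),.055]);print(a,(u-180+.45)*10,(v-300+.45)*10)
E
```

```text
[0.48925518 0.1602177  0.055     ] [0.48980526 0.162241   0.079     ]
228.4848674343395 272.4502850017866
207.6627445709188 266.414708114536
0 230.50015208780007 143.69605849728384
90 99.52461382035648 273.9450814287319
180 226.45642382219035 402.0452222935212
270 357.34282543985285 270.95667429761886
```

>>> move_arm(increments=[[[-30, -3, 5], 0.05], [[-35, -4, 0], 0.05], [[-35, -4, 0], 0.06], [[-35, -4, 0], 0.06], [[-35, -5, 0], 0.06], [[-25, -5, 0], 0.06], [[-10, 0, 0], 0.04], [[0, 0, 0], 0]], jaw=0.4)

```text
clock: 7.6
tool_pos: [0.4186, 0.1377, 0.2103]
orientation: [179.6, 1.6, 14.8]
force: [0.3, 0.2, 0.6]
opening: 0.0614
```

```bash
python3 - <<'E'
from h import *
s=snap('wrist','w2.png'); st()
for z in (.055,.079): print(proj(s,[.489,.1597,z]))
E
```

```text
clock 7.65
joint_pos [ 43.5859  -0.2703 -27.3292  -0.4411 -64.5451  61.3053]
tool_pos [0.4193 0.1379 0.2103]
orientation [179.574    1.5962  14.6901]
force [-0.3543 -0.8372 -0.1348]
moment [-0.0298 -0.127  -0.0142]
opening 0.0612
(np.float64(310.68236083134474), np.float64(121.26973388525437))
(np.float64(310.378748447433), np.float64(120.6922570740978))
```

View pics/w2.png

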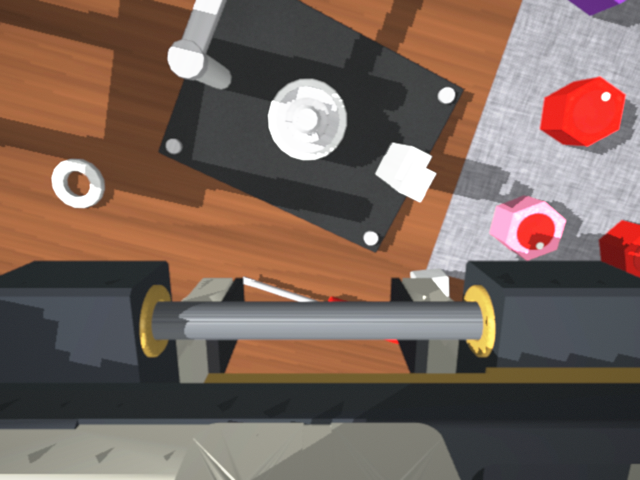

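```bash
python3 - <<'E'
from h import *
crop('w2.png',260,70,360,170,7,'c7.png')
s=load('w2.png'); print(s['fx'],-s['R'].T@s['t'])
E
```

```text
399.2596969435109 [0.48488914 0.15581721 0.36690653]
```

View pics/c7.png

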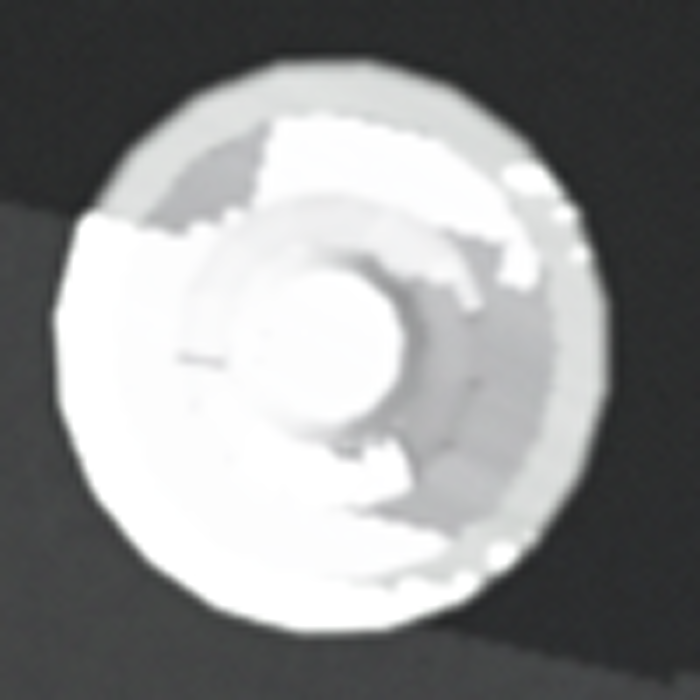

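```bash
python3 - <<'E'
from h import *
s=load('w2.png')
print(ray(s,306,119.6,.079),ray(s,307,118.9,.05))
E
```

```text
[0.48892669 0.16280257 0.079     ] [0.49002022 0.16289852 0.05      ]
```

>>> move_arm(increments=[[[20, -28, 0], 0], [[20, -30, 0], 0], [[20, -30, 0], 0], [[20, -30, 0], 0], [[20, -30, 0], 0], [[20, -28, 0], 0], [[12, -18, 0], 0], [[0, 0, 0], 0]])

```text
clock: 8.45
tool_pos: [0.5648, -0.0647, 0.2057]
orientation: [179.5, 1.8, 14.3]
force: [0.0, -0.6, -0.4]
opening: 0.0613
```

```bash
python3 - <<'E'
from h import *
s=snap('wrist','w3.png'); st()
E
```

```text
clock 8.5
joint_pos [ 13.6435  12.3271 -13.9096   0.5758 -65.5858  90.3959]
tool_pos [ 0.5641 -0.064   0.2055]
orientation [179.4959   1.8271  14.2777]
force [ 0.4317 -0.3389  0.0903]
moment [-0.0187 -0.1259 -0.0472]
opening 0.0611
```

View pics/w3.png

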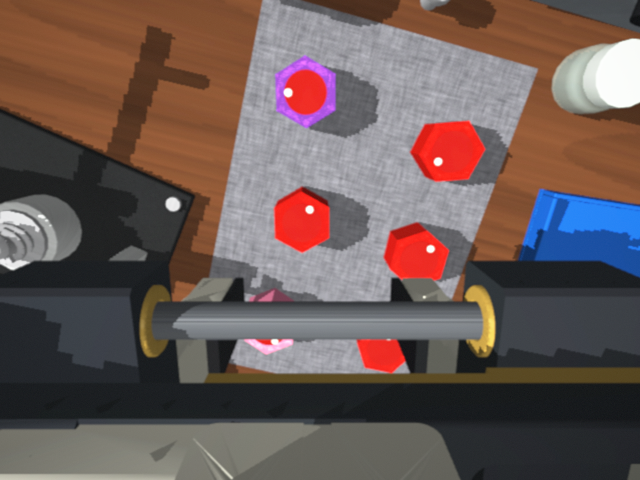

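```bash
python3 - <<'E'
from hexa import *
s=load('w3.png')
print(ray(s,303,219,.034), ray(s,309,210,.034),proj(s,[.553,-.058,.034]),proj(s,[.5641,-.064,.2055]))
hexes('w3.png')
E
```

```text
[ 0.55708708 -0.05652222  0.034     ] [ 0.56580263 -0.0595516   0.034     ] (np.float64(303.5490472974461), np.float64(224.0019534047888)) (np.float64(313.7621534997208), np.float64(297.2982573744859))
px [306.   91.7] n 1339 c [ 0.6554 -0.0348] flat angle mod60 46.0
px [448.  150.3] n 3363 c [ 0.6406 -0.1562] flat angle mod60 18.6
px [301.2 220.9] n 2588 c [ 0.555  -0.0555] flat angle mod60 44.1
px [415. 253.] n 2660 c [ 0.5515 -0.1575] flat angle mod60 29.7
px [380.8 353.8] n 1234 c [ 0.45   -0.1573] flat angle mod60 44.8
```

>>> move_arm(increments=[[[-6, 4, -35], 0], [[-4, 3, -35], 0], [[0, 0, -35], 0], [[0, 0, -35], 0], [[0, 0, -25], 0], [[0, 0, -15], 0], [[0, 0, -5], 0], [[0, 0, 0], 0]])

```text
clock: 9.3
tool_pos: [0.5557, -0.0541, 0.0125]
orientation: [179.4, 1.8, 14.1]
force: [1.0, -1.1, 1.7]
opening: 0.0616
```

>>> move_arm(increments=[[[-1, -2, -3], 0], [[0, 0, 0], 0], [[0, 0, 0], 0], [[0, 0, 0], 0], [[0, 0, 0], 0], [[0, 0, 0], 0], [[0, 0, 0], 0], [[0, 0, 0], 0]], jaw=-1)

```text
clock: 10.1
tool_pos: [0.5574, -0.0554, 0.0133]
orientation: [179.4, 1.4, 14.1]
force: [0.5, -1.1, 0.0]
opening: 0.0457
```

>>> move_arm(increments=[[[0, 0, 10], 0], [[0, 0, 30], 0], [[0, 0, 40], 0], [[0, 0, 40], 0], [[0, 0, 30], 0], [[0, 0, 20], 0], [[0, 0, 0], 0], [[0, 0, 0], 0]])

```text
clock: 10.9
tool_pos: [0.5549, -0.0562, 0.1944]
orientation: [179.4, 1.4, 14.1]
force: [-0.2, 0.8, -1.6]
opening: 0.0457
```

```bash
python3 - <<'E'
from hexa import *
s=snap('scene','s3.png'); snap('wrist','w4.png');st()
hexes('w4.png',.2)
E
```

```text
clock 11.0
joint_pos [ 14.7579  11.6886 -16.4177   0.6775 -63.3695  89.0163]
tool_pos [ 0.5548 -0.0563  0.1936]
orientation [179.3769   1.4669  14.0777]
force [-0.1872 -0.0609 -0.1721]
moment [-0.0269  0.0049  0.023 ]
opening 0.0458
px [319.1  81.6] n 1457 c [ 0.6373 -0.0368] flat angle mod60 45.2
px [465.3 142.9] n 3683 c [ 0.63   -0.0944] flat angle mod60 19.2
px [427.9 247.6] n 2551 c [ 0.5883 -0.0937] flat angle mod60 54.4
px [276.4 261.8] n 240 c [ 0.5681 -0.0367] flat angle mod60 50.4
px [316.3 286.2] n 2821 c [ 0.5618 -0.0547] flat angle mod60 12.6
px [318.6 355. ] n 3750 c [ 0.5315 -0.0634] flat angle mod60 10.9
```

View pics/w4.png

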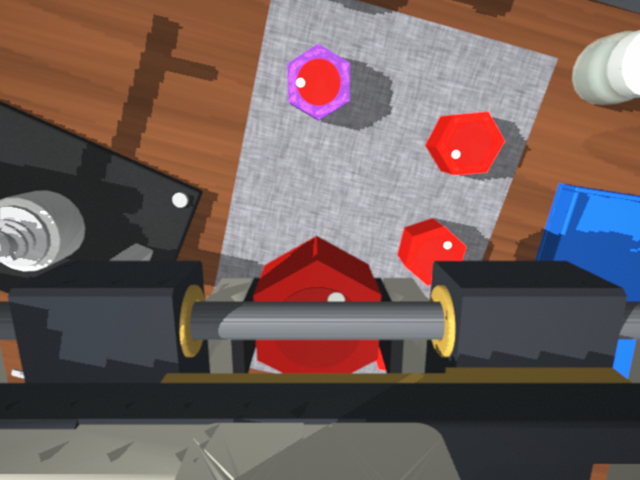

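View pics/s3.png

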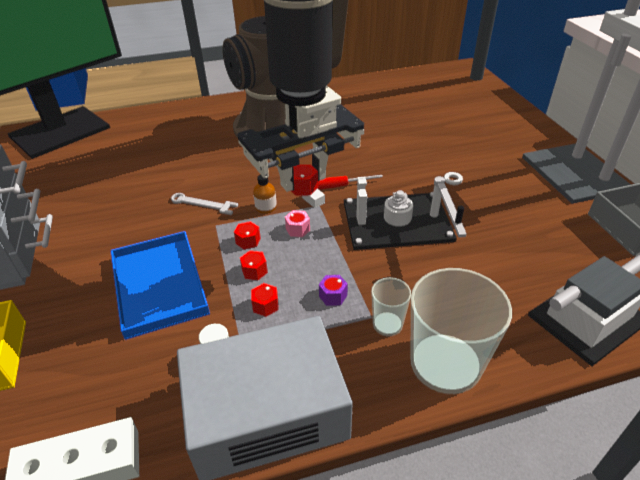

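>>> move_arm(increments=[[[-8, 26, 0], 0.07], [[-9, 32, 0], 0.09], [[-9, 32, 0], 0.09], [[-9, 32, 0], 0.09], [[-9, 32, 0], 0.09], [[-9, 30, 0], 0.09], [[-6, 18, 0], 0.08], [[0, 0, 0], 0]])

```text
clock: 11.8
tool_pos: [0.4881, 0.1497, 0.1835]
orientation: [179.5, 2.5, 49.6]
force: [0.5, -0.5, 0.0]
opening: 0.0461
```

```bash
python3 - <<'E'
from h import *
st()
E
```

```text
clock 11.8
joint_pos [ 39.8181   8.2076 -22.3855   0.9953 -61.8243  99.3479]
tool_pos [0.4881 0.1497 0.1835]
orientation [179.5473   2.5281  49.6445]
force [ 0.5499 -0.4683  0.0419]
moment [ 0.0275 -0.1804 -0.0013]
opening 0.0461
```

>>> move_arm(increments=[[[1, 6, -10], 0], [[0, 4, -15], 0], [[0, 1, -15], 0], [[0, 0, -15], 0], [[0, 0, -10], 0], [[0, 0, -5], 0], [[0, 0, 0], 0], [[0, 0, 0], 0]])

```text
clock: 12.6
tool_pos: [0.488, 0.1571, 0.1038]
orientation: [179.6, 3.1, 49.0]
force: [-0.7, 0.1, 0.2]
opening: 0.0457
```

```bash
python3 - <<'E'
from h import *
st(); snap('scene','s4.png'); crop('scene0.png',0,0,10,10,1,'x.png'); crop('s4.png',330,120,480,260,5,'c8.png')
E
```

```text
clock 12.6
joint_pos [ 40.4521  13.5999 -27.5123   1.0197 -51.8772  97.8778]
tool_pos [0.488  0.1571 0.1038]
orientation [179.6486   3.0707  48.971 ]
force [-0.6858  0.05    0.1771]
moment [ 0.1415 -0.2023  0.0254]
opening 0.0457
```

View pics/c8.png

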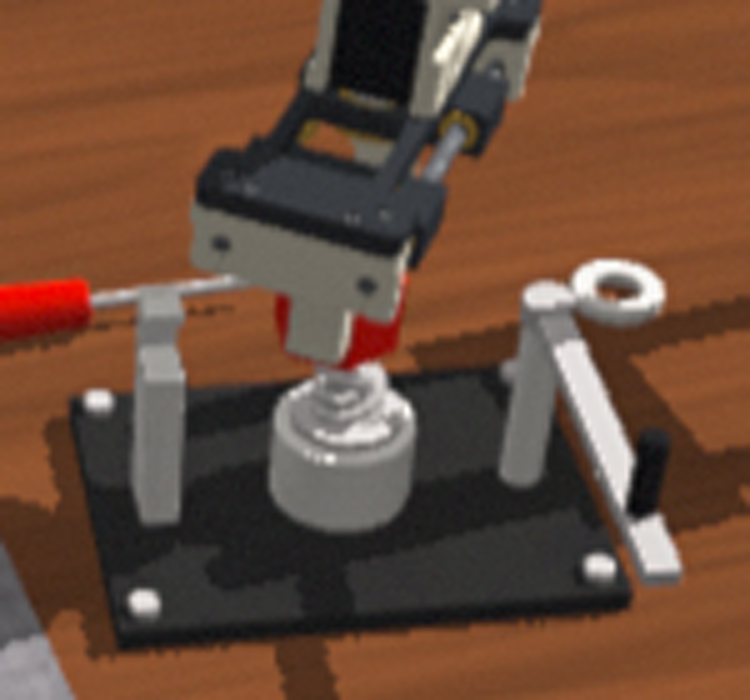

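>>> move_arm(increments=[[[1, 2, -2], 0], [[0, 1, -2], 0], [[0, 0, -2], 0], [[0, 0, -2], 0], [[0, 0, -2], 0], [[0, 0, -2], 0], [[0, 0, -2], 0], [[0, 0, -2], 0]])

```text
clock: 13.45
tool_pos: [0.4902, 0.1614, 0.0887]
orientation: [179.6, 2.8, 49.0]
force: [0.6, -0.2, -1.2]
opening: 0.0455
```

```bash
python3 - <<'E'
from h import *
st()
E
```

```text
clock 13.45
joint_pos [ 40.6727  14.8256 -28.2555   1.0551 -49.6434  97.6188]
tool_pos [0.4902 0.1614 0.0887]
orientation [179.5974   2.8072  48.984 ]
force [ 0.6477 -0.2403 -1.1974]
moment [ 0.0523 -0.1601 -0.0351]
opening 0.0455
```

>>> move_arm(increments=[[[0, 0, -2], 0], [[0, 0, -2], 0], [[0, 0, -2], 0], [[0, 0, -2], 0], [[0, 0, -2], 0], [[0, 0, -2], 0], [[0, 0, -1], 0], [[0, 0, 0], 0]])

```text
clock: 14.25
tool_pos: [0.491, 0.1621, 0.0828]
orientation: [179.4, 2.6, 49.2]
force: [-0.2, 0.9, 0.5]
opening: 0.0457
```

>>> move_arm(increments=[[[0, 0, -2], 0], [[0, 0, -2], 0], [[0, 0, -3], 0], [[0, 0, -3], 0], [[0, 0, -3], 0], [[0, 0, -3], 0], [[0, 0, -3], 0], [[0, 0, -3], 0]])

```text
clock: 15.05
tool_pos: [0.4916, 0.1623, 0.0816]
orientation: [179.1, 2.4, 49.7]
force: [-13.5, -1.1, 36.7]
opening: 0.0459
```

```bash
python3 - <<'E'
from h import *
st(); snap('scene','s5.png');crop('s5.png',330,120,480,260,5,'c9.png')
E
```

```text
clock 15.05
joint_pos [ 41.0087  15.1273 -29.2833   1.7221 -47.8404  97.5267]
tool_pos [0.4916 0.1623 0.0816]
orientation [179.0762   2.4052  49.697 ]
force [-13.5356  -1.0895  36.7229]
moment [-0.3577  5.7982 -0.1814]
opening 0.0459
```

View pics/c9.png

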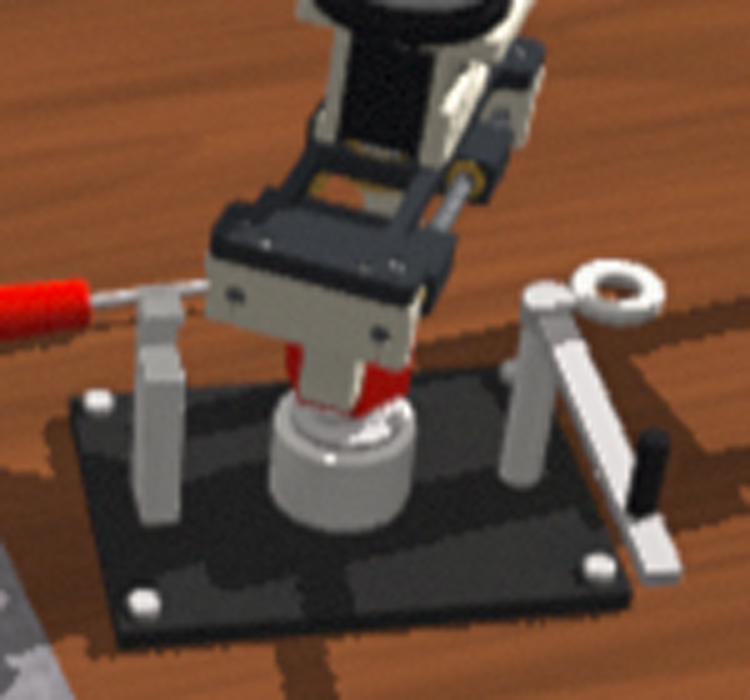

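>>> move_arm(increments=[[[-1, 0, 1], 0], [[-1, 0, 1], 0], [[0, 0, -1], -0.14], [[0, 0, -1], -0.14], [[0, 0, -1], -0.14], [[0, 0, -1], -0.14], [[0, 0, -1], -0.14], [[0, 0, -1], -0.14]])

```text
clock: 15.9
tool_pos: [0.493, 0.1647, 0.0822]
orientation: [179.1, 1.9, 0.1]
force: [-1.9, -1.2, 10.8]
opening: 0.0458
```

>>> move_arm(increments=[[[0, 0, -1], -0.14], [[0, 0, -1], -0.14], [[0, 0, -1], -0.14], [[0, 0, -1], -0.14], [[0, 0, -1], -0.14], [[0, 0, -1], -0.14], [[0, 0, -1], -0.14], [[0, 0, -1], -0.14]])

```text
clock: 16.7
tool_pos: [0.4923, 0.1592, 0.0819]
orientation: [178.4, 1.6, -66.4]
force: [-8.3, -0.0, 18.4]
opening: 0.0457
```

```bash
python3 - <<'E'
from h import *
st(); snap('scene','s6.png');crop('s6.png',330,120,480,260,5,'c10.png')
E
```

```text
clock 16.7
joint_pos [ 38.1205  15.166  -27.361   -2.6205 -48.6413 -12.7601]
tool_pos [0.4923 0.1592 0.0819]
orientation [178.4049   1.6186 -66.4139]
force [-8.27680e+00 -1.18000e-02  1.84136e+01]
moment [0.4664 3.754  0.2267]
opening 0.0457
```

View pics/c10.png

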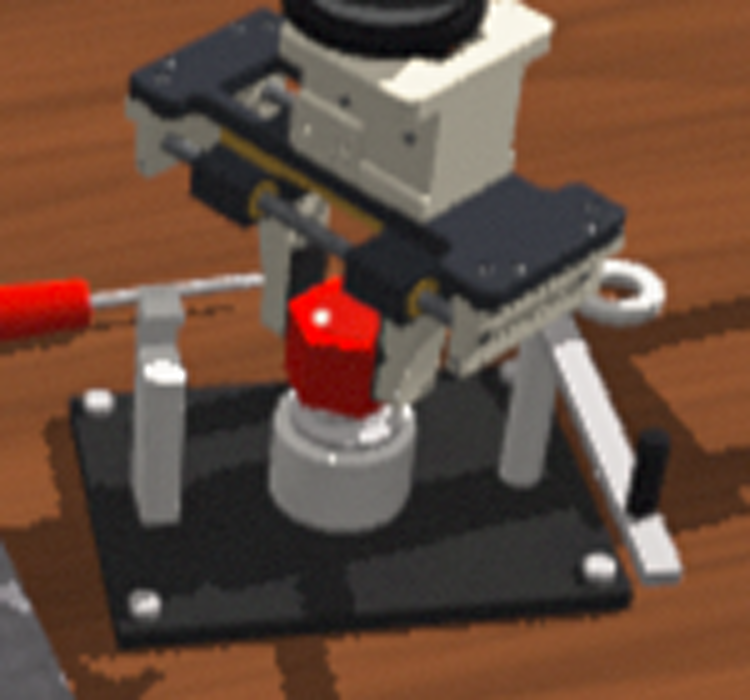

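>>> move_arm(increments=[[[-2, 1, 2], 0], [[-1, 1, 0], -0.1], [[0, 0, -1], -0.14], [[0, 0, -1], -0.14], [[0, 0, -1], -0.14], [[0, 0, -1], -0.14], [[0, 0, -1], -0.14], [[0, 0, -1], -0.14]])

```text
clock: 17.55
tool_pos: [0.4924, 0.1616, 0.082]
orientation: [178.8, 1.6, -122.6]
force: [-7.6, -2.3, 18.6]
opening: 0.0457
```

>>> move_arm(increments=[[[-1, 0, 1], 0], [[-1, 0, 0], -0.14], [[0, 0, -1], -0.14], [[0, 0, -1], -0.14], [[0, 0, -1], -0.14], [[0, 0, -1], -0.14], [[0, 0, -2], 0], [[0, 0, -2], 0]])

```text
clock: 18.35
tool_pos: [0.4916, 0.1611, 0.0815]
orientation: [179.0, 1.7, -163.9]
force: [-7.4, -2.9, 24.3]
opening: 0.0453
```

```bash
python3 - <<'E'
from h import *
st()
E
```

```text
clock 18.35
joint_pos [  39.721    13.2058  -31.1999   -0.3262  -43.5924 -113.4194]
tool_pos [0.4916 0.1611 0.0815]
orientation [ 178.9903    1.7439 -163.9461]
force [-7.4379 -2.9258 24.311 ]
moment [-0.6359  2.9991  0.2087]
opening 0.0453
```

>>> move_arm(increments=[[[0, 0, 10], 0], [[0, 0, 30], 0], [[0, 0, 40], 0.05], [[0, 0, 40], 0.1], [[0, -15, 10], 0.12], [[-1, -30, 5], 0.12], [[-2, -40, 1], 0.12], [[-2, -40, 1], 0.12]])

```text
clock: 19.15
tool_pos: [0.4849, 0.0353, 0.2224]
orientation: [179.3, 1.5, -125.7]
force: [0.5, -0.4, -1.1]
opening: 0.0458
```

>>> move_arm(increments=[[[-2, -42, 1], 0.12], [[-2, -42, 1], 0.12], [[-2, -42, 1], 0.12], [[-2, -42, 1], 0.12], [[-2, -42, 1], 0.12], [[-2, -42, 1], 0.12], [[-2, -42, 1], 0.12], [[-2, -42, 1], 0.12]])

```text
clock: 19.95
tool_pos: [0.465, -0.3132, 0.2293]
orientation: [179.2, 1.7, -67.8]
force: [0.2, 1.1, 0.4]
opening: 0.0456
```

```bash
python3 - <<'E'
from hexa import *
st(); snap('top','t3.png');snap('scene','s7.png'); hexes('t3.png')
E
```

```text
clock 19.95
joint_pos [-14.5742  10.9034 -11.8865  -0.919  -68.902   37.1285]
tool_pos [ 0.465  -0.3132  0.2293]
orientation [179.1604   1.6983 -67.8016]
force [0.2327 1.1337 0.407 ]
moment [ 0.0705 -0.2944  0.001 ]
opening 0.0456
px [306.1 240.1] n 160 c [ 0.6555 -0.0365] flat angle mod60 43.3
px [473.4 337.4] n 236 c [ 0.4635 -0.3543] flat angle mod60 59.5
px [314.9 345.7] n 171 c [ 0.4514 -0.0511] flat angle mod60 36.3
px [257.6 414.8] n 597 c [0.3253 0.0572] flat angle mod60 53.1
```

View pics/t3.png

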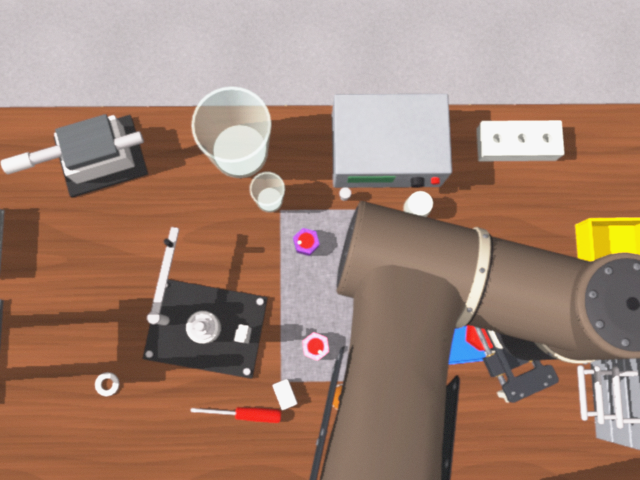

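>>> move_arm(increments=[[[0, -6, -30], 0], [[0, -6, -35], 0], [[0, -6, -35], 0], [[0, -4, -35], 0], [[0, 0, -30], 0], [[0, 0, -20], 0], [[0, 0, -8], 0], [[0, 0, 0], 0]])

```text
clock: 20.85
tool_pos: [0.4626, -0.3383, 0.0269]
orientation: [179.0, 1.8, -68.2]
force: [0.3, 0.1, 0.9]
opening: 0.0456
```

>>> move_arm(increments=[[[0, 0, 0], 0], [[0, 0, 0], 0], [[0, 0, 0], 0], [[0, 0, 10], 0], [[0, 0, 40], 0], [[0, 0, 40], 0], [[0, 10, 40], 0], [[0, 30, 40], 0.05]], jaw=0.4)

```text
clock: 21.65
tool_pos: [0.4617, -0.2999, 0.2045]
orientation: [178.9, 1.8, -65.4]
force: [0.8, 0.2, 0.1]
opening: 0.061
```

>>> move_arm(increments=[[[10, 30, 0], 0.05], [[12, 30, 0], 0.05], [[12, 30, 0], 0.02], [[12, 15, 0], 0], [[10, 5, 0], 0], [[5, 0, 0], 0], [[0, 0, 0], 0], [[0, 0, 0], 0]])

```text
clock: 22.45
tool_pos: [0.5281, -0.1865, 0.2241]
orientation: [-179.8, 0.7, -58.0]
force: [0.1, -0.0, 0.7]
opening: 0.0611
```

```bash
python3 - <<'E'
from hexa import *
st(); snap('top','t4.png');snap('scene','s8.png');snap('wrist','w5.png'); hexes('w5.png')
E
```

```text
clock 22.45
joint_pos [ 5.43000e-02  1.01689e+01 -1.35454e+01 -7.84600e-01 -6.65499e+01
  3.22406e+01]
tool_pos [ 0.5281 -0.1865  0.2241]
orientation [-179.8419    0.7496  -58.018 ]
force [ 0.0688 -0.0155  0.7296]
moment [0.0194 0.0163 0.0236]
opening 0.0611
px [513.8  49.8] n 3567 c [ 0.4642 -0.3825] flat angle mod60 26.0
px [189.1 170.2] n 2435 c [ 0.6406 -0.1604] flat angle mod60 19.4
px [284.3 224. ] n 2211 c [ 0.5468 -0.1632] flat angle mod60 32.9
px [366.6 278. ] n 1957 c [ 0.4562 -0.1596] flat angle mod60 1.3
px [308.1 365.6] n 413 c [ 0.4541 -0.0532] flat angle mod60 23.5
```

View pics/w5.png

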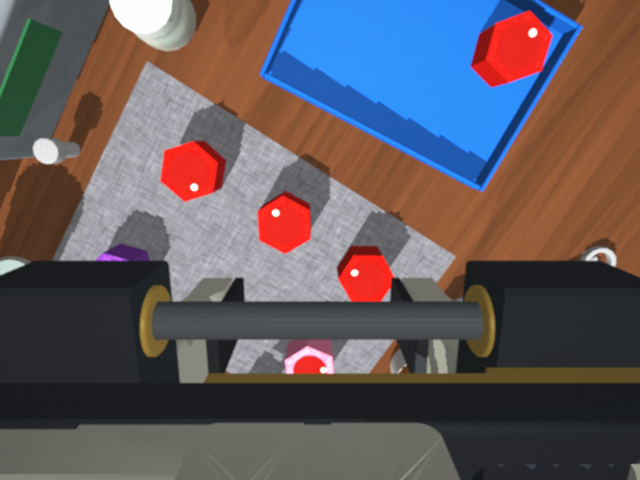

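View pics/s8.png

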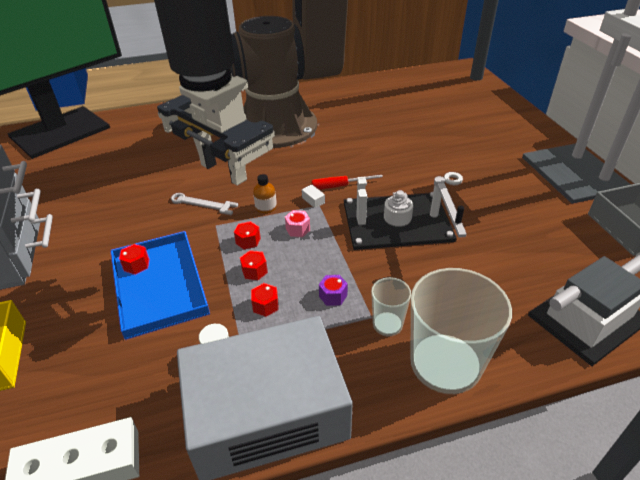

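>>> move_arm(increments=[[[5, 6, 0], 0.13], [[5, 6, 0], 0.14], [[5, 6, 0], 0.14], [[4, 5, -5], 0.14], [[0, 0, -10], 0.14], [[0, 0, -10], 0.14], [[0, 0, -15], 0.12], [[0, 0, -20], 0.1]])

```text
clock: 23.4
tool_pos: [0.5462, -0.1672, 0.1639]
orientation: [-179.9, 0.6, 4.1]
force: [-0.3, 0.1, -0.0]
opening: 0.0616
```

```bash
python3 - <<'E'
from h import *
st()
E
```

```text
clock 23.4
joint_pos [ 2.54820e+00  1.40303e+01 -1.71812e+01 -8.82000e-02 -5.93832e+01
  9.15850e+01]
tool_pos [ 0.5462 -0.1672  0.1639]
orientation [-179.9081    0.5924    4.0884]
force [-0.2915  0.124  -0.0059]
moment [-0.0473 -0.1169 -0.0021]
opening 0.0616
```

>>> move_arm(increments=[[[0, 2, -30], 0], [[0, 1, -30], 0], [[0, 1, -30], 0], [[0, 0, -30], 0], [[0, 0, -20], 0], [[0, 0, -9], 0], [[0, 0, 0], 0], [[0, 0, 0], 0]])

```text
clock: 24.2
tool_pos: [0.5425, -0.1668, 0.0078]
orientation: [-179.9, 0.8, 4.0]
force: [-0.1, -0.4, 0.0]
opening: 0.0614
```

>>> move_arm(increments=[[[0, 0, 0], 0], [[0, 0, 0], 0], [[0, 0, 0], 0], [[0, 0, 0], 0], [[0, 0, 0], 0], [[0, 0, 0], 0], [[0, 0, 0], 0], [[0, 0, 0], 0]], jaw=-1)

```text
clock: 25.0
tool_pos: [0.5451, -0.1669, 0.0121]
orientation: [-180.0, 0.4, 4.1]
force: [0.0, 0.3, -0.8]
opening: 0.0459
```

>>> move_arm(increments=[[[0, 0, 15], 0], [[0, 0, 40], 0], [[0, 0, 45], 0], [[0, 8, 45], 0.05], [[-4, 25, 25], 0.07], [[-6, 38, 3], 0.08], [[-6, 40, 1], 0.08], [[-6, 40, 1], 0.08]])

```text
clock: 25.8
tool_pos: [0.5198, -0.0153, 0.1928]
orientation: [180.0, 0.6, 24.9]
force: [0.3, 0.6, -0.6]
opening: 0.0455
```

>>> move_arm(increments=[[[-6, 40, 0], 0.08], [[-6, 40, 0], 0.08], [[-6, 40, 0], 0.08], [[-6, 36, -5], 0.08], [[-4, 18, -10], 0.06], [[0, 5, -10], 0.05], [[0, 0, -10], 0], [[0, 0, 0], 0]])

```text
clock: 26.6
tool_pos: [0.4882, 0.1757, 0.1579]
orientation: [180.0, 0.4, 51.0]
force: [-0.7, -1.0, -1.1]
opening: 0.0458
```

```bash
python3 - <<'E'
from h import *
st()
E
```

```text
clock 26.6
joint_pos [ 41.5712   9.3787 -24.2538   0.1208 -56.7354  99.3693]
tool_pos [0.4882 0.1757 0.1579]
orientation [179.9607   0.3794  51.0069]
force [-0.7484 -0.9525 -1.0535]
moment [-0.1268 -0.025   0.0143]
opening 0.0458
```

>>> move_arm(increments=[[[2, -8, -8], -0.02], [[1, -5, -10], 0], [[0, -1, -12], 0], [[0, 0, -12], 0], [[0, 0, -8], 0], [[0, 0, -3], 0], [[0, 0, 0], 0], [[0, 0, 0], 0]])

```text
clock: 27.4
tool_pos: [0.4919, 0.1563, 0.1004]
orientation: [180.0, 0.4, 49.2]
force: [-0.1, 0.9, -0.4]
opening: 0.0456
```

>>> move_arm(increments=[[[0, 0, -3], 0], [[0, 0, -3], 0], [[0, 0, -3], 0], [[0, 0, -3], 0], [[0, 0, -3], 0], [[0, 0, -2], 0], [[0, 0, -2], 0], [[0, 0, -2], 0]])

```text
clock: 28.2
tool_pos: [0.4944, 0.1607, 0.0824]
orientation: [179.9, -0.1, 49.3]
force: [-6.7, 0.8, 16.8]
opening: 0.0454
```

>>> move_arm(increments=[[[-2, 0, 2], 0], [[-1, 0, 0], 0], [[0, 0, -2], 0], [[0, 0, -2], 0], [[0, 0, -2], 0], [[0, 0, -2], 0], [[0, 0, -2], 0], [[0, 0, -2], 0]])

```text
clock: 29.0
tool_pos: [0.4927, 0.1616, 0.0797]
orientation: [179.7, -0.4, 49.5]
force: [-10.1, -0.5, 25.4]
opening: 0.0454
```

>>> move_arm(increments=[[[-1, 0, 1], -0.1], [[0, 0, -1], -0.14], [[0, 0, -1], -0.14], [[0, 0, -1], -0.14], [[0, 0, -1], -0.14], [[0, 0, -1], -0.14], [[0, 0, -1], -0.14], [[0, 0, -1], -0.14]])

```text
clock: 29.8
tool_pos: [0.4892, 0.1618, 0.0778]
orientation: [179.8, -0.2, -14.4]
force: [-7.2, -0.5, 18.2]
opening: 0.0458
```

>>> move_arm(increments=[[[-1, 0, 0], -0.14], [[0, 0, -1], -0.14], [[0, 0, -1], -0.14], [[0, 0, -1], -0.14], [[0, 0, -1], -0.14], [[0, 0, -1], -0.14], [[0, 0, -1], -0.14], [[0, 0, -1], -0.14]])

```text
clock: 30.6
tool_pos: [0.4911, 0.1663, 0.0736]
orientation: [-179.6, -0.1, -81.2]
force: [0.3, -1.8, 6.6]
opening: 0.0455
```

>>> move_arm(increments=[[[0, -2, -1], -0.14], [[0, -1, -1], -0.14], [[0, -1, -1], -0.14], [[0, 0, -1], -0.14], [[0, 0, -1], -0.14], [[0, 0, -1], -0.14], [[0, 0, -1], -0.14], [[0, 0, -1], -0.14]])

```text
clock: 31.4
tool_pos: [0.4936, 0.1656, 0.0682]
orientation: [-179.4, 0.4, -148.0]
force: [0.4, -1.4, 6.6]
opening: 0.0458
```

```bash
python3 - <<'E'
from h import *
st(); snap('scene','s9.png');crop('s9.png',330,120,480,260,5,'c11.png')
E
```

```text
clock 31.4
joint_pos [ 40.6838  15.2113 -31.1171   0.9732 -43.3827 -99.3761]
tool_pos [0.4936 0.1656 0.0682]
orientation [-179.3833    0.3905 -147.9845]
force [ 0.4262 -1.4242  6.5706]
moment [-0.6818  0.0572 -0.0329]
opening 0.0458
```

View pics/c11.png

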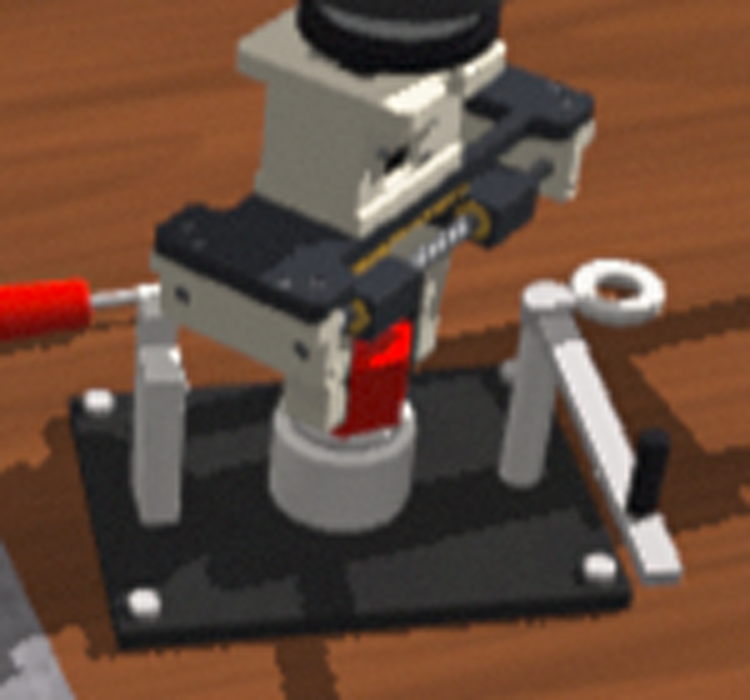

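>>> move_arm(increments=[[[0, 0, -1], -0.14], [[0, 0, -1], -0.14], [[0, 0, -1], -0.14], [[0, 0, -1], -0.14], [[0, 0, -1], -0.14], [[0, 0, 0], 0], [[0, 0, 0], 0], [[0, 0, 0], 0]])

```text
clock: 32.25
tool_pos: [0.4957, 0.1637, 0.0655]
orientation: [-179.2, 0.6, 170.0]
force: [-1.3, -0.3, 5.1]
opening: 0.046
```

```bash
python3 - <<'E'
from h import *
st()
E
```

```text
clock 32.25
joint_pos [  40.5628   15.7839  -30.917     1.3669  -43.5866 -141.578 ]
tool_pos [0.4957 0.1637 0.0655]
orientation [-179.1859    0.5507  169.9812]
force [-1.2697 -0.2628  5.0823]
moment [ 0.1419  0.602  -0.0235]
opening 0.046
```

>>> move_arm(increments=[[[-1, 0, 0], -0.1], [[0, 0, 0], -0.1], [[0, 0, 0], -0.1], [[0, 0, 0], -0.1], [[0, 0, 0], 0], [[0, 0, 0], 0], [[0, 0, 0], 0], [[0, 0, 0], 0]])

```text
clock: 33.05
tool_pos: [0.4943, 0.1618, 0.0654]
orientation: [-179.0, 0.6, 146.7]
force: [-1.2, -0.3, 4.8]
opening: 0.046
```

```bash
python3 - <<'E'
from h import *
st(); snap('scene','s10.png');crop('s10.png',330,120,480,260,5,'c12.png')
E
```

```text
clock 33.05
joint_pos [  40.4062   15.9319  -30.6272    1.1814  -44.2747 -164.5216]
tool_pos [0.4943 0.1618 0.0654]
orientation [-178.9738    0.5587  146.7415]
force [-1.1661 -0.3419  4.8403]
moment [-0.0081  0.3812 -0.0122]
opening 0.046
```

View pics/c12.png

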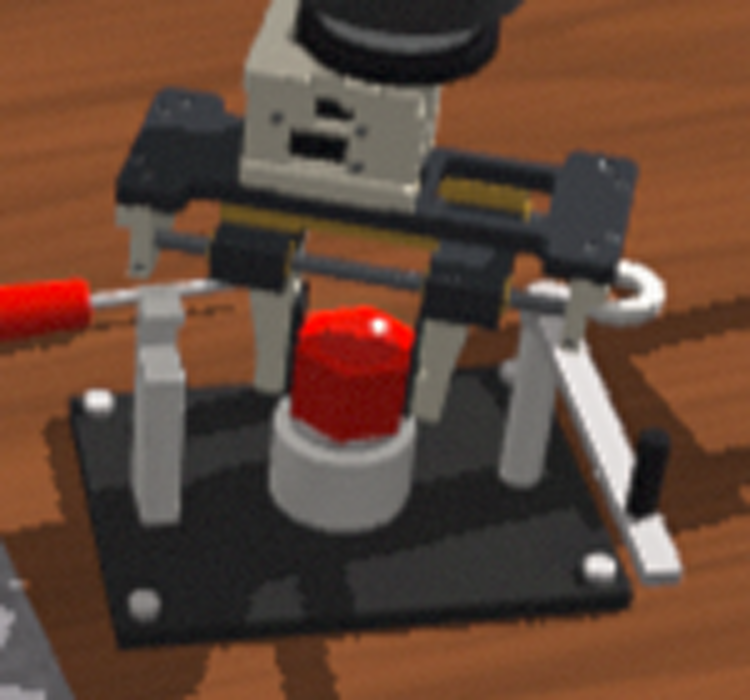

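>>> move_arm(increments=[[[0, 0, 0], 0], [[0, 0, 0], 0], [[0, 0, 0], 0], [[0, 0, 20], 0], [[0, 0, 30], 0], [[0, 0, 30], 0.05], [[0, 0, 5], 0.14], [[0, 0, 0], 0.14]], jaw=0.4)

```text
clock: 33.9
tool_pos: [0.4932, 0.1611, 0.151]
orientation: [-178.7, 0.5, 166.2]
force: [0.2, -0.7, 0.7]
opening: 0.0612
```

```bash
python3 - <<'E'
from h import *
st(); s=snap('scene','s11.png');crop('s11.png',360,160,440,240,8,'c13.png');snap('wrist','w6.png')
print(proj(s,[.489,.1617,.055]),proj(s,[.489,.1617,.089]),proj(s,[.513,.1617,.055]))
E
```

```text
clock 33.9
joint_pos [  40.7195    9.7389  -25.3886    1.4548  -55.6226 -145.3257]
tool_pos [0.4932 0.1611 0.151 ]
orientation [-178.6992    0.5469  166.2293]
force [ 0.2297 -0.6674  0.6637]
moment [ 0.0563 -0.1338  0.0397]
opening 0.0612
(np.float64(397.5848367703935), np.float64(200.92123087032297)) (np.float64(398.9317454670667), np.float64(187.81636883262507)) (np.float64(402.0748680623783), np.float64(207.678860196455))
```

View pics/c13.png

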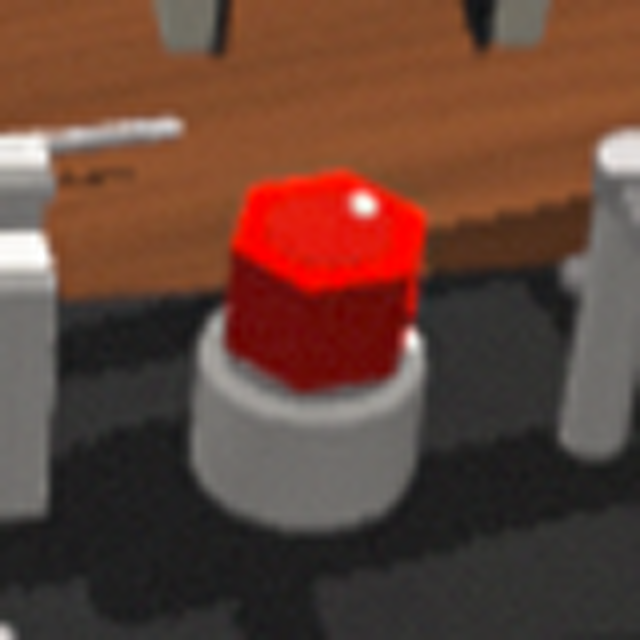

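View pics/w6.png

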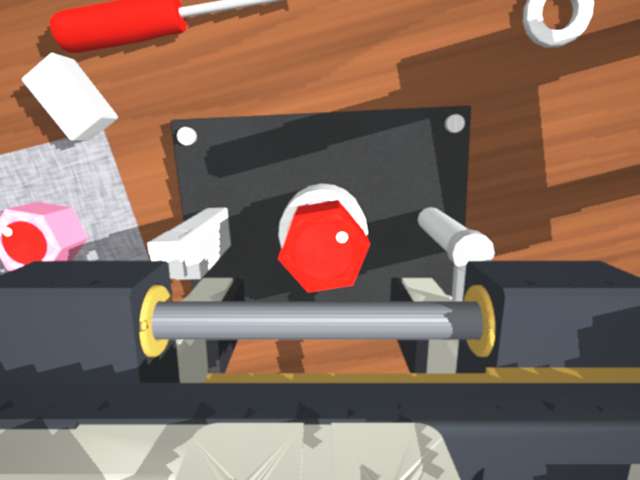

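```bash
python3 - <<'E'
from hexa import *
hexes('w6.png',.089)
s=load('w6.png');c=ray(s,324,246,.089);d=ray(s,342,237,.089);print(c,np.degrees(np.arctan2(*(d-c)[[1,0]])))
E
```

```text
px [115.2  21.8] n 5019 c [0.3497 0.0883] flat angle mod60 51.6
px [323.4 247.5] n 5838 c [0.4881 0.1639] flat angle mod60 56.6
px [ 24.6 243. ] n 1337 c [ 0.4466 -0.0043] flat angle mod60 39.0
[0.48710705 0.16444152 0.089     ] 104.49009573924606
```

>>> move_arm(increments=[[[-1, 1, -4], 0.14], [[-1, 1, -4], 0.14], [[0, 0, -4], 0.14], [[0, 0, -2], 0.14], [[0, 0, 0], 0.14], [[0, 0, 0], 0.14], [[0, 0, 0], 0.14], [[0, 0, 0], 0.14]])

```text
clock: 34.8
tool_pos: [0.4887, 0.1618, 0.1313]
orientation: [-178.7, 0.1, -129.6]
force: [-0.1, 0.1, 0.4]
opening: 0.0616
```

>>> move_arm(increments=[[[0, 0, 0], 0.14], [[0, 0, 0], 0.14], [[0, 0, 0], 0.14], [[0, 0, 0], 0.14], [[0, 0, 0], 0.14], [[0, 0, 0], 0.14], [[0, 0, 0], 0.14], [[0, 0, 0], 0.14]])

```text
clock: 35.6
tool_pos: [0.4862, 0.1602, 0.1261]
orientation: [-179.1, -0.2, -65.0]
force: [-0.1, -0.1, -0.3]
opening: 0.0617
```

>>> move_arm(increments=[[[3, 1, -5], 0.14], [[2, 1, -5], 0.14], [[0, 0, -5], 0.14], [[0, 0, -5], 0.12], [[0, 0, -12], 0], [[0, 0, -12], 0], [[0, 0, -10], 0], [[0, 0, -3], 0]])

```text
clock: 36.4
tool_pos: [0.4897, 0.161, 0.0621]
orientation: [-179.4, 0.0, -35.0]
force: [0.5, 0.5, 0.4]
opening: 0.0612
```

>>> move_arm(increments=[[[1, 1, 2], 0.02], [[0, 0, 0], 0], [[0, 0, 0], 0], [[0, 0, 0], 0], [[0, 0, 0], 0], [[0, 0, 0], 0], [[0, 0, 0], 0], [[0, 0, 0], 0]], jaw=-1)

```text
clock: 37.2
tool_pos: [0.4908, 0.1622, 0.0641]
orientation: [-179.4, 0.0, -34.1]
force: [1.1, 0.8, -3.3]
opening: 0.0458
```

>>> move_arm(increments=[[[0, 0, 0], -0.14], [[0, 0, -1], -0.14], [[0, 0, -1], -0.14], [[0, 0, -1], -0.14], [[0, 0, -1], -0.14], [[0, 0, -1], -0.14], [[0, 0, -1], -0.14], [[0, 0, -1], -0.14]])

```text
clock: 38.0
tool_pos: [0.4873, 0.1488, 0.0622]
orientation: [180.0, -1.6, -99.3]
force: [-21.7, -4.5, 27.6]
opening: 0.0459
```

```bash
python3 - <<'E'
from h import *
st()
E
```

```text
clock 38.0
joint_pos [ 39.9198  15.4755 -32.0428   1.5022 -43.7212 -50.2925]
tool_pos [0.4873 0.1488 0.0622]
orientation [179.9825  -1.6092 -99.2755]
force [-21.6835  -4.5227  27.6257]
moment [-1.5516  8.4312  0.4312]
opening 0.0459
```

```bash
python3 - <<'E'
from h import *
snap('scene','s12.png');crop('s12.png',330,120,480,260,5,'c14.png');snap('wrist','w7.png')
E
```

```text
(no output)
```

View pics/c14.png

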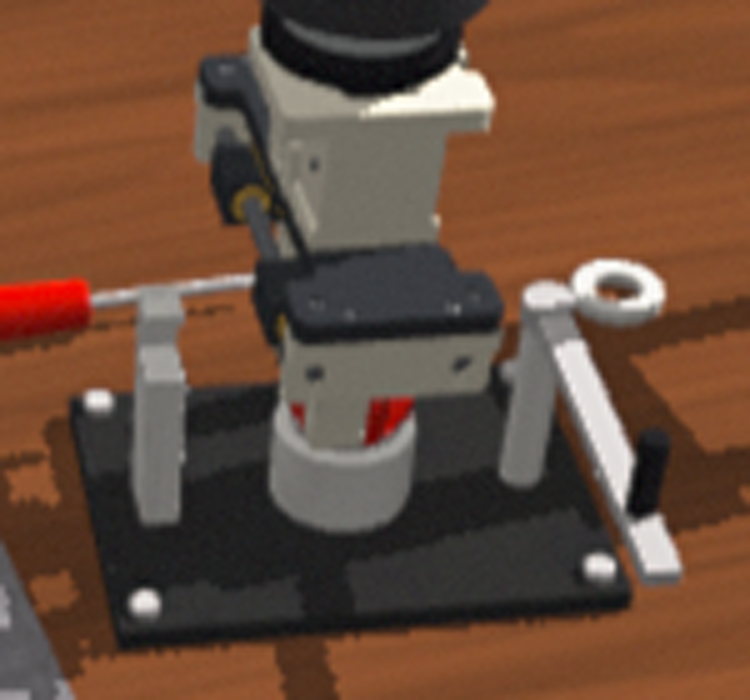

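View pics/w7.png

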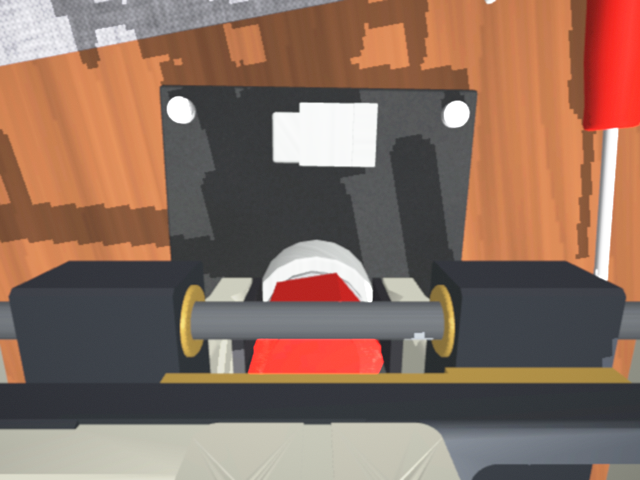

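>>> move_arm(increments=[[[0, 0, 2], 0], [[0, 0, 0], 0], [[0, 0, 0], 0], [[0, 0, 20], 0], [[0, 5, 30], 0], [[0, 5, 30], 0], [[0, 3, 5], 0], [[0, 0, 0], 0]], jaw=0.4)

```text
clock: 38.9
tool_pos: [0.4874, 0.1627, 0.1527]
orientation: [-180.0, -1.6, -99.2]
force: [-0.4, -0.4, -0.3]
opening: 0.0615
```

```bash
python3 - <<'E'
from hexa import *
st();snap('scene','s13.png');crop('s13.png',360,160,440,240,8,'c15.png');snap('wrist','w8.png')
hexes('w8.png',.089)
E
```

```text
clock 38.9
joint_pos [ 41.1652   9.4819 -25.3623   1.1981 -56.3617 -51.0708]
tool_pos [0.4874 0.1627 0.1527]
orientation [-179.9964   -1.5605  -99.2314]
force [-0.3996 -0.4404 -0.2854]
moment [ 0.2012 -0.0391 -0.0464]
opening 0.0615
px [525.8  58. ] n 4317 c [0.3617 0.0725] flat angle mod60 53.0
px [312.5 257.8] n 5690 c [0.4889 0.1608] flat angle mod60 29.3
```

View pics/c15.png

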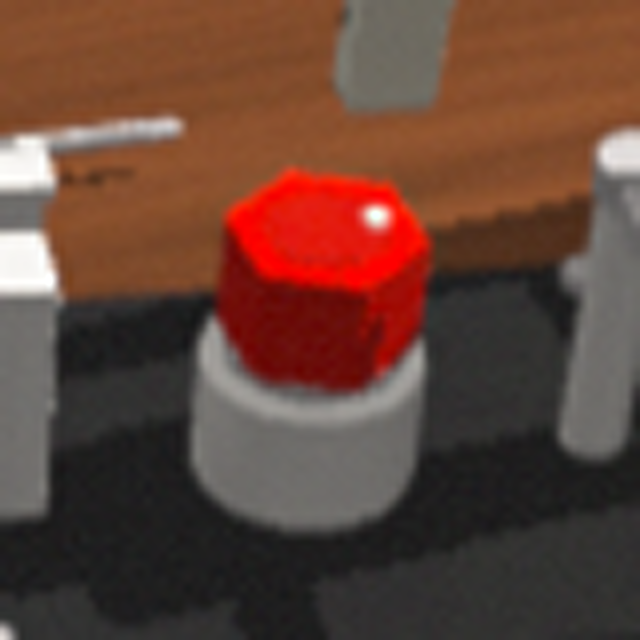

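View pics/w8.png

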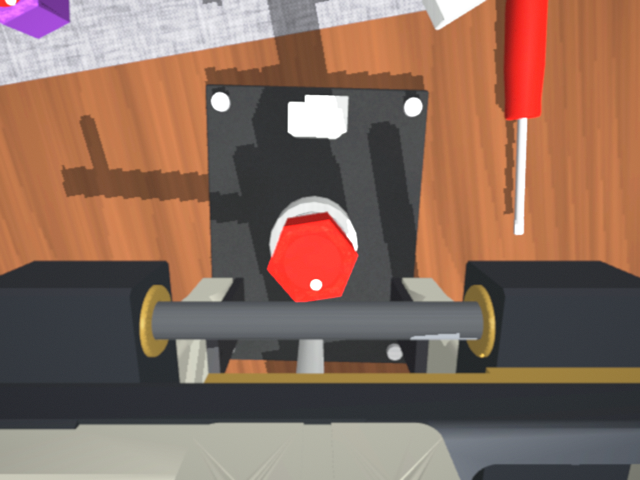

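>>> move_arm(increments=[[[2, 0, -5], 0.14], [[1, 0, -10], 0.14], [[0, 0, -15], 0.14], [[0, 0, -15], 0.14], [[0, 0, -15], 0.11], [[0, 0, -15], 0], [[0, 0, -10], 0], [[0, 0, 0], 0]])

```text
clock: 39.8
tool_pos: [0.4856, 0.158, 0.0549]
orientation: [179.2, -1.7, -59.3]
force: [-0.4, -0.5, -0.1]
opening: 0.0614
```

>>> move_arm(increments=[[[2, 2, 6], -0.02], [[2, 2, 4], 0], [[1, 0, 1], 0], [[0, 0, 0], 0], [[0, 0, 0], 0], [[0, 0, 0], 0], [[0, 0, 0], 0], [[0, 0, 0], 0]])

```text
clock: 40.6
tool_pos: [0.4924, 0.1632, 0.0692]
orientation: [179.4, -1.7, -60.6]
force: [0.2, -0.1, -0.7]
opening: 0.0616
```

>>> move_arm(increments=[[[0, 0, 0], 0], [[0, 0, 0], 0], [[0, 0, 0], 0], [[0, 0, 0], 0], [[0, 0, 0], 0], [[0, 0, 0], 0], [[0, 0, 0], 0], [[0, 0, 0], 0]], jaw=-1)

```text
clock: 41.4
tool_pos: [0.4911, 0.1623, 0.0689]
orientation: [179.2, -1.7, -60.6]
force: [-1.4, 0.6, 2.0]
opening: 0.046
```

>>> move_arm(increments=[[[0, 0, 0], -0.07], [[0, 0, 0], -0.07], [[0, 0, 0], -0.07], [[0, 0, 0], -0.07], [[0, 0, 0], 0], [[0, 0, 0], 0], [[0, 0, 0], 0], [[0, 0, 0], 0]])

```text
clock: 42.2
tool_pos: [0.4922, 0.1582, 0.0692]
orientation: [179.1, -2.3, -76.0]
force: [-0.0, -1.8, 0.8]
opening: 0.0489
```

```bash
python3 - <<'E'
from h import *
st()
E
```

```text
clock 42.2
joint_pos [ 40.8935  15.7615 -30.7504   2.3436 -45.4047 -28.627 ]
tool_pos [0.4922 0.1582 0.0692]
orientation [179.0693  -2.3452 -76.041 ]
force [-0.002  -1.7595  0.7709]
moment [-0.3196 -0.0516  1.2574]
opening 0.0489
```

>>> move_arm(increments=[[[0, 2, 0], 0.07], [[0, 1, 0], 0.07], [[0, 1, 0], 0.07], [[0, 0, 0], 0.06], [[0, 0, 0], 0], [[0, 0, 0], 0], [[0, 0, 0], 0], [[0, 0, 0], 0]])

```text
clock: 43.0
tool_pos: [0.4929, 0.1592, 0.0689]
orientation: [179.1, -2.4, -61.1]
force: [-1.1, -1.3, 1.1]
opening: 0.0459
```

>>> move_arm(increments=[[[0, 0, 1], 0], [[0, 0, 2], 0], [[0, 0, 2], 0], [[0, 0, 2], 0], [[0, 0, 2], 0], [[0, 0, 2], 0], [[0, 0, 2], 0], [[0, 0, 2], 0]])

```text
clock: 43.8
tool_pos: [0.4928, 0.1592, 0.0801]
orientation: [179.0, -2.4, -61.3]
force: [7.0, 0.4, -18.2]
opening: 0.0457
```

```bash
python3 - <<'E'
from h import *
snap('scene','s14.png');crop('s14.png',330,120,480,260,5,'c16.png');st()
E
```

```text
clock 43.85
joint_pos [ 41.2513  14.7031 -30.6111   2.8758 -46.2511 -14.5415]
tool_pos [0.4928 0.1592 0.0802]
orientation [178.9577  -2.3592 -61.2515]
force [  6.8552  -1.1725 -17.1986]
moment [ 0.3634 -2.8862 -0.063 ]
opening 0.0459
```

View pics/c16.png

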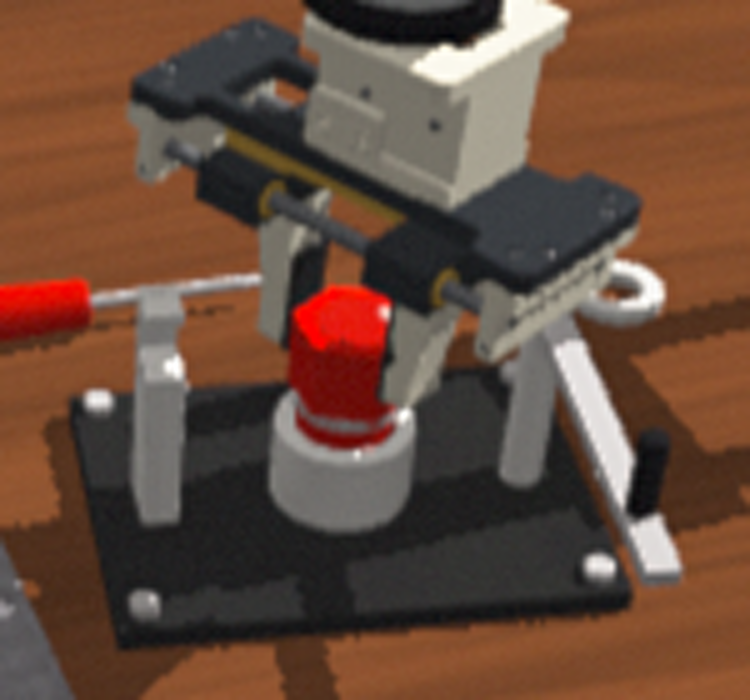

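The red band is well out under the flange (crop about (345,430)) with the rise near 10 mm at about 17 N, so the cap holds. I'll let it back down now.

>>> move_arm(increments=[[[0, 0, -2], 0], [[0, 0, -2], 0], [[0, 0, -2], 0], [[0, 0, -2], 0], [[0, 0, -2], 0], [[0, 0, -1], 0], [[0, 0, -1], 0], [[0, 0, 0], 0]])

```text
clock: 44.65
tool_pos: [0.4929, 0.1592, 0.0692]
orientation: [179.0, -2.4, -61.2]
force: [3.2, -0.4, -7.6]
opening: 0.0458
```

>>> move_arm(increments=[[[0, 0, -1], 0], [[0, 0, -1], 0], [[0, 0, -1], 0], [[0, 0, 0], 0], [[0, 0, 0], 0], [[0, 0, 0], 0], [[0, 0, 0], 0], [[0, 0, 0], 0]])

```text
clock: 45.45
tool_pos: [0.4929, 0.1592, 0.0689]
orientation: [179.0, -2.4, -61.2]
force: [0.0, 0.2, -2.0]
opening: 0.0457
```

>>> move_arm(increments=[[[0, 0, 0], 0], [[0, 0, 0], 0], [[0, 0, 0], 0], [[0, 0, 20], 0], [[0, 0, 40], 0], [[0, 0, 40], 0], [[0, 0, 40], 0], [[0, 0, 10], 0]], jaw=0.4)

```text
clock: 46.25
tool_pos: [0.4911, 0.1578, 0.2228]
orientation: [178.7, -2.5, -61.0]
force: [-0.6, 0.1, -0.2]
opening: 0.0613
```

```bash
python3 - <<'E'
from hexa import *
snap('scene','s15.png');snap('top','t5.png');crop('s15.png',330,120,480,260,5,'c17.png');st()
E
```

```text
clock 46.35
joint_pos [ 41.3612   6.3013 -20.0782   2.3369 -65.5976 -13.4246]
tool_pos [0.4901 0.1575 0.2202]
orientation [178.5446  -2.4996 -61.0293]
force [-0.0106  0.2061 -0.0865]
moment [0.2316 0.0396 0.0135]
opening 0.0614
```

View pics/c17.png

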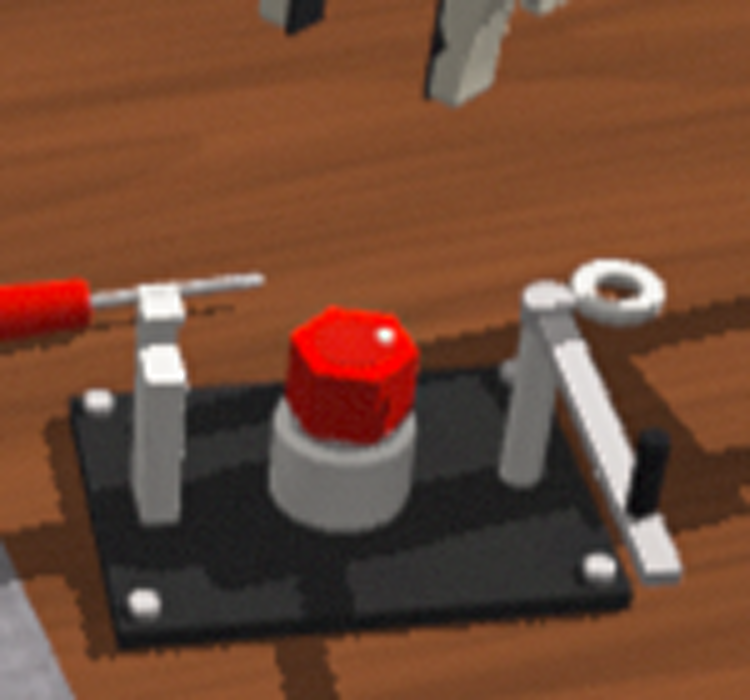

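View pics/t5.png

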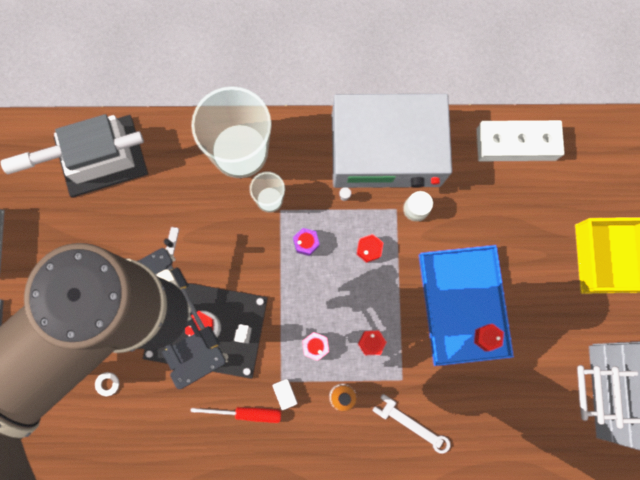

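>>> move_arm(increments=[[[20, 8, 0], 0.1], [[22, 8, 0], 0.12], [[22, 8, 0], 0.12], [[22, 8, 0], 0.12], [[22, 8, 0], 0.12], [[20, 8, 0], 0.12], [[15, 5, 0], 0.12], [[0, 0, 0], 0.07]], jaw=-0.1)

```text
clock: 47.15
tool_pos: [0.6333, 0.2102, 0.2062]
orientation: [177.8, -1.9, -8.0]
force: [0.3, -0.2, 0.1]
opening: 0.0394
```

```bash
python3 - <<'E'
from h import *
s=snap('wrist','w9.png');st();print(proj(s,[.6385,.214,.139]))
E
```

```text
clock 47.2
joint_pos [ 36.7572  20.1138  -4.0671   3.1061 -66.1355  44.1158]
tool_pos [0.6323 0.2099 0.2057]
orientation [177.7774  -1.7917  -7.8275]
force [-0.4913  0.8498 -1.2205]
moment [0.0564 0.1953 0.0642]
opening 0.0395
(np.float64(303.62600005006107), np.float64(249.36973898845173))
```

View pics/w9.png

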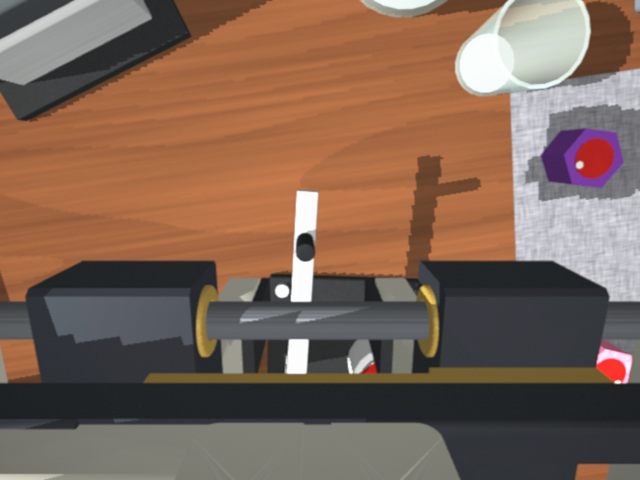

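>>> move_arm(increments=[[[3, 2, -15], 0], [[2, 2, -20], 0], [[0, 0, -20], 0], [[0, 0, -15], 0], [[0, 0, -12], 0], [[0, 0, -4], 0], [[0, 0, 0], 0], [[0, 0, 0], 0]])

```text
clock: 48.0
tool_pos: [0.6328, 0.2119, 0.1062]
orientation: [177.4, -1.3, -8.5]
force: [0.6, 0.2, -0.8]
opening: 0.0394
```

>>> move_arm(increments=[[[4, 1, 3], 0], [[0, 0, 0], 0], [[0, 0, 0], 0], [[0, 0, 0], 0], [[0, 0, 0], 0], [[0, 0, 0], 0], [[0, 0, 0], 0], [[0, 0, 0], 0]], jaw=-1)

```text
clock: 48.8
tool_pos: [0.6387, 0.2139, 0.1124]
orientation: [177.6, -1.5, -8.6]
force: [0.1, -0.9, -1.0]
opening: 0.0113
```

```bash
python3 arc.py
```

```text
clock 48.8
joint_pos [ 36.6362  25.1595  -9.3155   3.2861 -56.174   42.9189]
tool_pos [0.6387 0.2139 0.1124]
orientation [177.6479  -1.5116  -8.5687]
force [ 0.1241 -0.9108 -0.9649]
moment [ 0.3835 -0.029   0.0428]
opening 0.0113
bar 1.582693540739907 0.1373049275324079
```

>>> move_arm(increments=[[[-2, -8, 0], -0.06], [[-4, -16, 0], -0.12], [[-6, -15, 0], -0.12], [[-8, -14, 0], -0.12], [[-9, -13, 0], -0.12], [[-11, -12, 0], -0.12], [[-6, -5, 0], -0.06], [[0, 0, 0], 0]])

```text
clock: 49.6
tool_pos: [0.5862, 0.1322, 0.1124]
orientation: [177.6, -1.1, -51.4]
force: [0.4, -0.9, -3.7]
opening: 0.0115
```

```bash
python3 arc.py
```

```text
clock 49.6
joint_pos [ 32.2278  20.1059 -16.7694   1.6703 -55.3553   5.3864]
tool_pos [0.5862 0.1322 0.1124]
orientation [177.6423  -1.1198 -51.3864]
force [ 0.4043 -0.9156 -3.7483]
moment [ 0.0854 -0.5875  0.0545]
opening 0.0115
bar 0.8510591592724897 0.1341322690176646
```

>>> move_arm(increments=[[[-7, -5, 0], -0.06], [[-14, -9, 0], -0.12], [[-14, -7, 0], -0.12], [[-15, -6, 0], -0.12], [[-16, -3, 0], -0.12], [[-14, -1, 0], -0.1], [[-5, 0, 0], -0.04], [[0, 0, 0], 0]])

```text
clock: 50.4
tool_pos: [0.5008, 0.1056, 0.1123]
orientation: [177.9, -1.0, -90.7]
force: [-1.3, -1.1, -3.6]
opening: 0.0114
```

```bash
python3 arc.py
```

```text
clock 50.4
joint_pos [ 33.5915  12.8121 -26.5504  -0.517  -52.9378 -34.0392]
tool_pos [0.5008 0.1056 0.1123]
orientation [177.869   -0.9567 -90.7498]
force [-1.2568 -1.1244 -3.6114]
moment [-0.2064 -0.2982  0.0614]
opening 0.0114
bar 0.16605170116122991 0.13220354437804174
```

>>> move_arm(increments=[[[-6, 0, 0], -0.04], [[-6, 0, 0], -0.04], [[-5, 1, 0], -0.04], [[-4, 1, 0], -0.03], [[-3, 0, 0], 0], [[-3, 0, 0], 0], [[-3, 0, 0], 0], [[-3, 0, 0], 0]])

```text
clock: 51.2
tool_pos: [0.4794, 0.1081, 0.1125]
orientation: [178.7, -1.0, -98.0]
force: [14.8, -6.5, -13.9]
opening: 0.0111
```

```bash
python3 arc.py
```

```text
clock 51.2
joint_pos [ 35.5834  10.5267 -29.7165  -0.151  -51.373  -43.509 ]
tool_pos [0.4794 0.1081 0.1125]
orientation [178.7482  -1.0291 -98.0104]
force [ 14.7905  -6.4577 -13.9419]
moment [-2.4466 -5.7433  0.1005]
opening 0.0111
bar 0.0029486957688451554 0.13190085935524776
```

>>> move_arm(increments=[[[0, 0, 0], 0], [[0, 0, 0], 0], [[0, 0, 0], 0], [[0, 0, 0], 0], [[0, 0, 15], 0], [[0, 0, 35], 0], [[0, 0, 40], 0], [[0, -10, 30], 0]], jaw=-0.2)

```text
clock: 52.0
tool_pos: [0.4782, 0.0979, 0.2327]
orientation: [178.4, -1.4, -97.4]
force: [0.4, 0.5, 1.1]
opening: 0.0355
```

```bash
python3 - <<'E'
from hexa import *
snap('scene','s16.png');crop('s16.png',330,120,480,260,5,'c18.png');snap('top','t6.png');snap('wrist','w10.png');st();hexes('t6.png')
E
```

```text
clock 52.15
joint_pos [ 34.5627   3.7172 -20.2582  -0.0992 -67.9563 -42.0159]
tool_pos [0.4788 0.0977 0.2326]
orientation [178.5038  -1.2255 -97.4759]
force [-0.4196 -0.2731 -0.3865]
moment [ 0.1529 -0.1831 -0.0118]
opening 0.0353
px [306. 240.] n 159 c [ 0.6555 -0.0364] flat angle mod60 38.6
px [369.6 248.1] n 520 c [ 0.6384 -0.1602] flat angle mod60 20.8
px [489.3 337.4] n 525 c [ 0.4632 -0.3847] flat angle mod60 15.3
px [372.  342.5] n 515 c [ 0.4563 -0.1599] flat angle mod60 2.4
px [314.9 345.7] n 171 c [ 0.4514 -0.0511] flat angle mod60 36.3
px [257.7 414.9] n 604 c [0.3251 0.0571] flat angle mod60 53.1
```

View pics/c18.png

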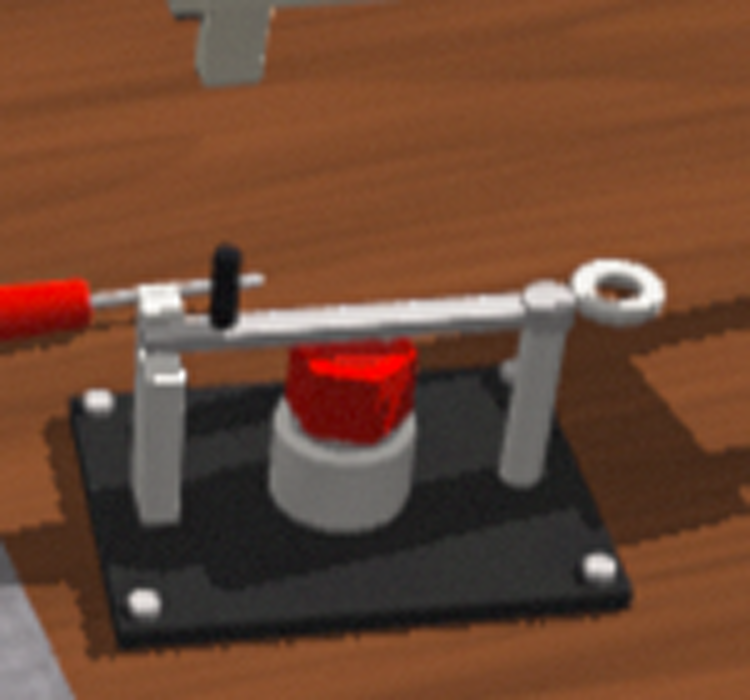

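View pics/w10.png

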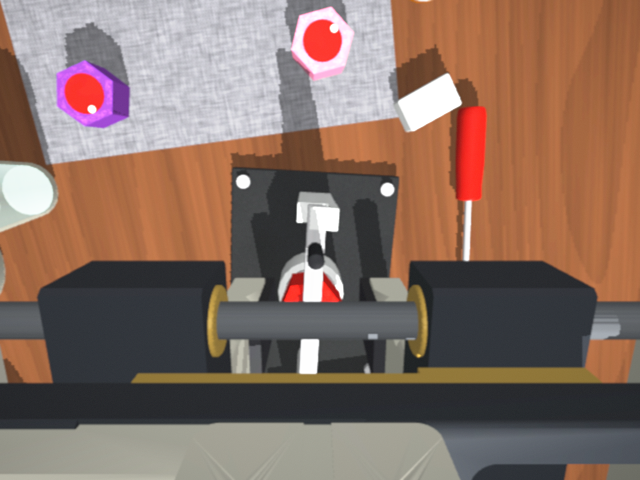

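>>> move_arm(increments=[[[-2, -25, 0], 0.12], [[-3, -35, 0], 0.13], [[-3, -40, 0], 0.13], [[-3, -40, 0], 0.13], [[-3, -40, 0], 0.13], [[-3, -38, 0], 0.13], [[-3, -25, 0], 0.13], [[0, -10, 0], 0.13]], jaw=0.4)

```text
clock: 52.95
tool_pos: [0.4533, -0.1611, 0.2256]
orientation: [178.1, -0.9, -35.8]
force: [-0.4, -0.6, 0.1]
opening: 0.0614
```

```bash
python3 - <<'E'
from h import *
st()
E
```

```text
clock 52.95
joint_pos [  5.6605   1.853  -24.1809   2.2493 -64.6097  47.5515]
tool_pos [ 0.4533 -0.1611  0.2256]
orientation [178.0627  -0.8764 -35.7972]
force [-0.3647 -0.6389  0.1221]
moment [ 0.241  -0.0949  0.0886]
opening 0.0614
```

>>> move_arm(increments=[[[2, 1, -30], 0.13], [[1, 1, -35], 0], [[0, 0, -35], 0], [[0, 0, -35], 0], [[0, 0, -30], 0], [[0, 0, -20], 0], [[0, 0, -10], 0], [[0, 0, 0], 0]])

```text
clock: 53.75
tool_pos: [0.4496, -0.1605, 0.0181]
orientation: [177.9, -0.5, -27.8]
force: [-0.1, 0.8, -0.2]
opening: 0.0613
```

>>> move_arm(increments=[[[5, 0, -4], 0], [[0, 0, -2], 0], [[0, 0, 0], 0], [[0, 0, 0], 0], [[0, 0, 0], 0], [[0, 0, 0], 0], [[0, 0, 0], 0], [[0, 0, 0], 0]], jaw=-1)

```text
clock: 54.55
tool_pos: [0.4562, -0.1602, 0.0136]
orientation: [178.0, -0.6, -27.8]
force: [0.3, 0.7, 0.1]
opening: 0.0462
```

>>> move_arm(increments=[[[0, 0, 10], 0], [[0, 0, 30], 0], [[0, 0, 35], 0], [[5, -20, 20], 0], [[10, -35, 0], 0], [[12, -40, 0], 0], [[12, -40, 0], 0], [[10, -35, 0], 0]])

```text
clock: 55.35
tool_pos: [0.5057, -0.3331, 0.1204]
orientation: [178.0, -0.9, -27.3]
force: [0.3, -0.4, -0.4]
opening: 0.046
```

```bash
python3 - <<'E'
from h import *
st();snap('scene','s17.png')
E
```

```text
clock 55.35
joint_pos [-13.5262  18.4844 -18.4031   2.665  -52.7269  74.5848]
tool_pos [ 0.5057 -0.3331  0.1204]
orientation [178.0398  -0.9092 -27.3188]
force [ 0.3258 -0.3546 -0.3901]
moment [ 0.2039 -0.11    0.0069]
opening 0.046
```

View pics/s17.png

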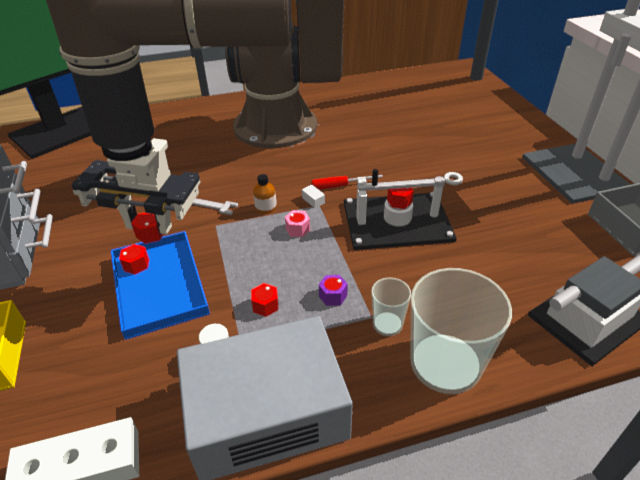

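>>> move_arm(increments=[[[14, -4, 0], 0], [[14, -4, -10], 0], [[10, -3, -20], 0], [[0, 0, -25], 0], [[0, 0, -20], 0], [[0, 0, -10], 0], [[0, 0, -4], 0], [[0, 0, 0], 0]])

```text
clock: 56.2
tool_pos: [0.5469, -0.3527, 0.0342]
orientation: [178.0, -1.2, -27.7]
force: [0.5, 0.9, -0.5]
opening: 0.0461
```

>>> move_arm(increments=[[[0, 1, -5], 0], [[0, 1, -4], 0], [[0, 0, -2], 0], [[0, 0, 0], 0], [[0, 0, 0], 0], [[0, 0, 0], 0], [[0, 0, 0], 0], [[0, 0, 0], 0]])

```text
clock: 57.0
tool_pos: [0.549, -0.351, 0.0265]
orientation: [178.0, -1.5, -27.6]
force: [-0.6, 0.9, 0.1]
opening: 0.0462
```

>>> move_arm(increments=[[[0, 0, 0], 0], [[0, 0, 0], 0], [[0, 0, 0], 0], [[0, 0, 15], 0], [[0, 0, 35], 0], [[0, 0, 40], 0], [[5, 15, 30], 0], [[10, 30, 10], 0]], jaw=0.4)

```text
clock: 57.8
tool_pos: [0.5607, -0.3071, 0.1582]
orientation: [177.9, -1.2, -27.9]
force: [0.7, -0.2, -0.1]
opening: 0.0615
```

```bash
python3 - <<'E'
from hexa import *
st();snap('wrist','w11.png');hexes('w11.png')
E
```

```text
clock 57.8
joint_pos [ -9.8283  19.3579 -11.5675   2.7079 -58.6275  70.5521]
tool_pos [ 0.5607 -0.3071  0.1582]
orientation [177.9489  -1.1679 -27.8544]
force [ 0.6739 -0.2399 -0.137 ]
moment [ 0.1965 -0.1377 -0.0672]
opening 0.0615
px [371.1 220.6] n 3416 c [ 0.5491 -0.3515] flat angle mod60 2.3
px [ 74.4 232. ] n 3342 c [ 0.6422 -0.1611] flat angle mod60 19.3
px [447.4 279. ] n 1024 c [ 0.4815 -0.383 ] flat angle mod60 30.3
```

View pics/w11.png

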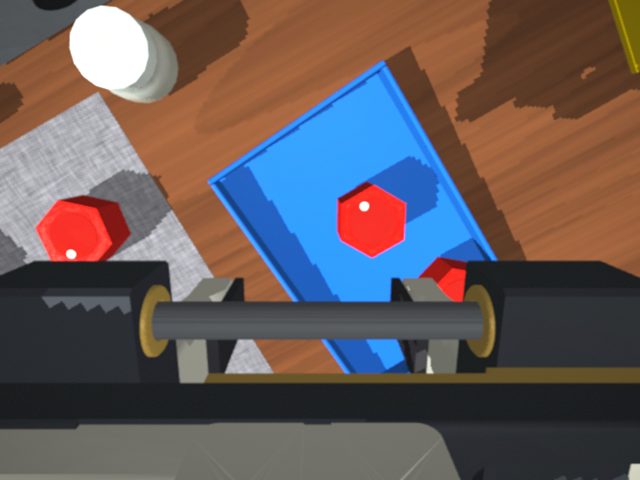

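>>> move_arm(increments=[[[10, 20, 5], 0.05], [[14, 28, 0], 0.05], [[16, 30, 0], 0.05], [[16, 30, 0], 0.05], [[14, 26, 0], 0.05], [[8, 12, 0], 0.05], [[0, 0, 0], 0], [[0, 0, 0], 0]])

```text
clock: 58.65
tool_pos: [0.6436, -0.1497, 0.1657]
orientation: [178.1, -1.4, -9.8]
force: [-1.2, -0.5, 0.1]
opening: 0.0615
```

```bash
python3 - <<'E'
from h import *
st()
E
```

```text
clock 58.65
joint_pos [  5.0938  20.7003  -8.4272   2.5571 -59.9888  73.868 ]
tool_pos [ 0.6436 -0.1497  0.1657]
orientation [178.0926  -1.4456  -9.7521]
force [-1.1742 -0.5419  0.09  ]
moment [ 0.0525  0.1138 -0.0487]
opening 0.0615
```

>>> move_arm(increments=[[[-2, -6, -20], 0], [[-1, -5, -30], 0], [[0, 0, -30], 0], [[0, 0, -30], 0], [[0, 0, -22], 0], [[0, 0, -12], 0], [[0, 0, -3], 0], [[0, 0, 0], 0]])

```text
clock: 59.45
tool_pos: [0.6381, -0.1673, 0.0162]
orientation: [178.1, -1.7, -10.4]
force: [0.6, 0.4, 1.4]
opening: 0.0617
```

>>> move_arm(increments=[[[1, 5, -3], 0], [[0, 1, 0], 0], [[0, 0, 0], 0], [[0, 0, 0], 0], [[0, 0, 0], 0], [[0, 0, 0], 0], [[0, 0, 0], 0], [[0, 0, 0], 0]], jaw=-1)

```text
clock: 60.25
tool_pos: [0.6416, -0.1609, 0.0174]
orientation: [178.2, -2.0, -10.4]
force: [-0.1, -0.0, -0.4]
opening: 0.0458
```

>>> move_arm(increments=[[[0, 0, 10], 0], [[0, 0, 30], 0], [[0, 0, 35], 0], [[-2, -20, 20], 0], [[-5, -35, 0], 0], [[-5, -40, 0], 0], [[-5, -40, 0], 0], [[-5, -30, 0], 0]])

```text
clock: 61.05
tool_pos: [0.6201, -0.3275, 0.1229]
orientation: [178.1, -2.3, -10.0]
force: [0.6, -0.5, 0.2]
opening: 0.0456
```

```bash
python3 - <<'E'
from h import *
st();snap('scene','s18.png')
E
```

```text
clock 61.05
joint_pos [-10.9245  25.5706  -6.6923   2.2725 -55.4538  89.6767]
tool_pos [ 0.6201 -0.3275  0.1229]
orientation [178.0898  -2.2726  -9.9584]
force [ 0.6005 -0.489   0.187 ]
moment [0.1913 0.0509 0.0167]
opening 0.0456
```

View pics/s18.png

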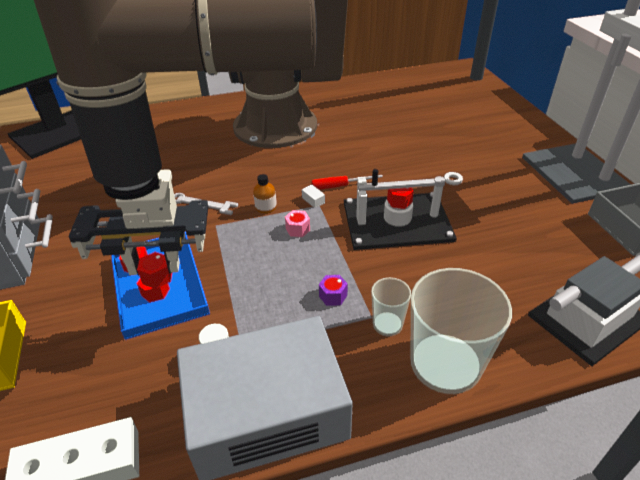

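>>> move_arm(increments=[[[-8, 8, 0], 0], [[-6, 7, -10], 0], [[-2, 2, -20], 0], [[0, 0, -20], 0], [[0, 0, -18], 0], [[0, 0, -10], 0], [[0, 0, -4], 0], [[0, 0, 0], 0]])

```text
clock: 61.9
tool_pos: [0.6009, -0.3125, 0.0444]
orientation: [178.0, -2.5, -10.2]
force: [0.3, -0.3, -0.6]
opening: 0.0456
```

>>> move_arm(increments=[[[1, 1, -6], 0], [[0, 0, -4], 0], [[0, 0, -2], 0], [[0, 0, 0], 0], [[0, 0, 0], 0], [[0, 0, 0], 0], [[0, 0, 0], 0], [[0, 0, 0], 0]])

```text
clock: 62.7
tool_pos: [0.6039, -0.3117, 0.0346]
orientation: [178.0, -2.8, -10.1]
force: [-0.4, -0.2, -1.1]
opening: 0.0461
```

>>> move_arm(increments=[[[0, 0, 0], 0], [[0, 0, 0], 0], [[0, 0, 0], 0], [[0, 0, 15], 0], [[0, 0, 35], 0], [[0, 0, 40], 0], [[-5, 20, 40], 0], [[-10, 40, 30], 0]], jaw=0.4)

```text
clock: 63.5
tool_pos: [0.5859, -0.2542, 0.1976]
orientation: [178.0, -2.3, -10.4]
force: [1.1, 0.3, 0.8]
opening: 0.0611
```

>>> move_arm(increments=[[[-10, 40, 0], 0], [[-10, 40, 0], 0], [[-5, 40, 0], 0], [[0, 40, 0], 0], [[0, 20, 0], 0], [[0, 0, 0], 0], [[0, 0, 0], 0], [[0, 0, 0], 0]])

```text
clock: 64.3
tool_pos: [0.5622, -0.0658, 0.2165]
orientation: [178.3, -3.7, -10.2]
force: [-0.2, -0.6, 0.2]
opening: 0.0612
```

```bash
python3 - <<'E'
from hexa import *
st();snap('top','t7.png');snap('scene','s19.png');crop('s19.png',330,120,480,260,5,'c19.png')
E
```

```text
clock 64.3
joint_pos [ 15.3541   8.5331 -18.5476   3.654  -60.3659  62.6973]
tool_pos [ 0.5622 -0.0658  0.2165]
orientation [178.2544  -3.7166 -10.1555]
force [-0.2387 -0.5594  0.207 ]
moment [ 0.1038  0.2271 -0.0577]
opening 0.0612
```

View pics/t7.png

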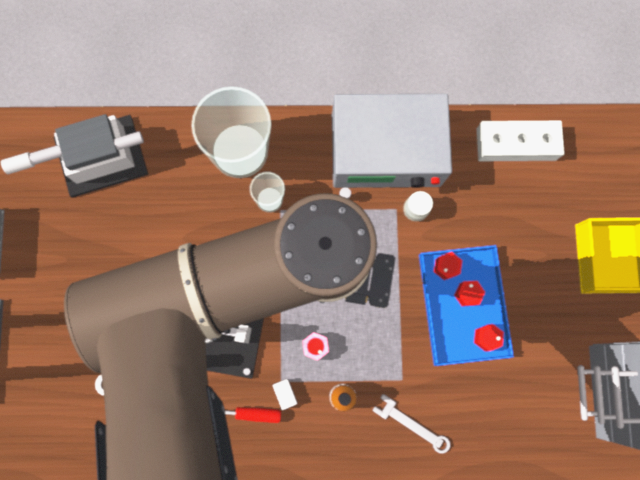

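View pics/s19.png

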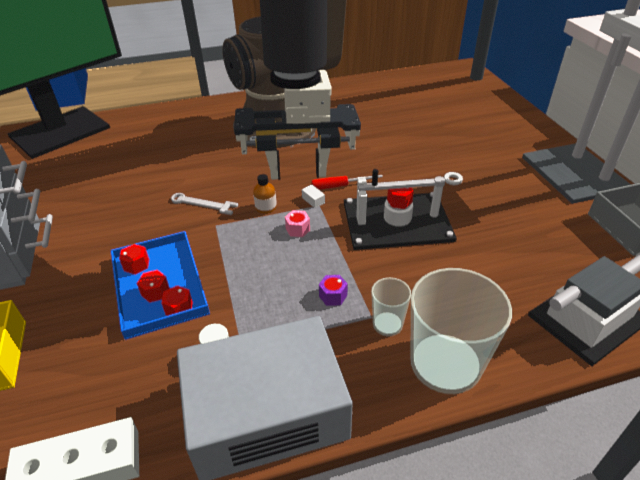

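View pics/c19.png

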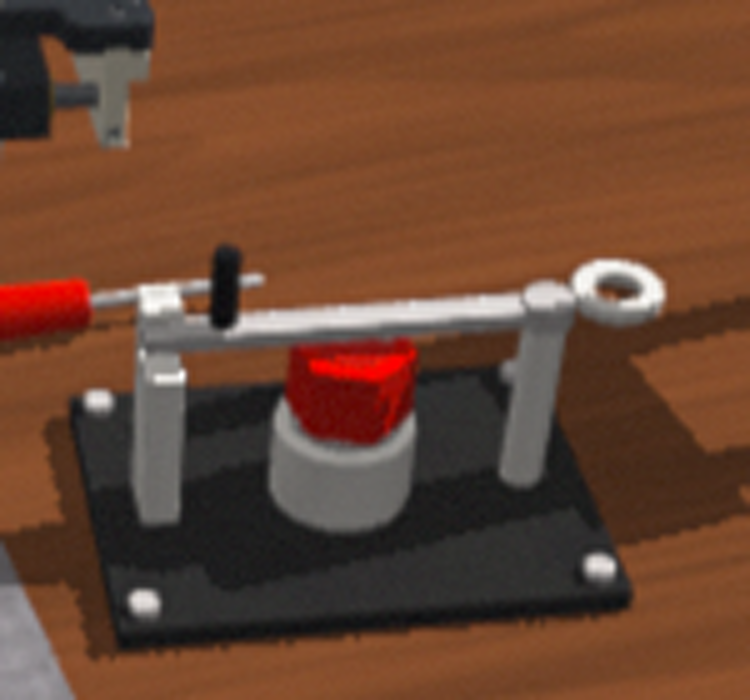

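```bash
python3 - <<'E'
from h import *
crop('s19.png',105,225,215,340,6,'c20.png')
E
```

```text
(no output)
```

View pics/c20.png

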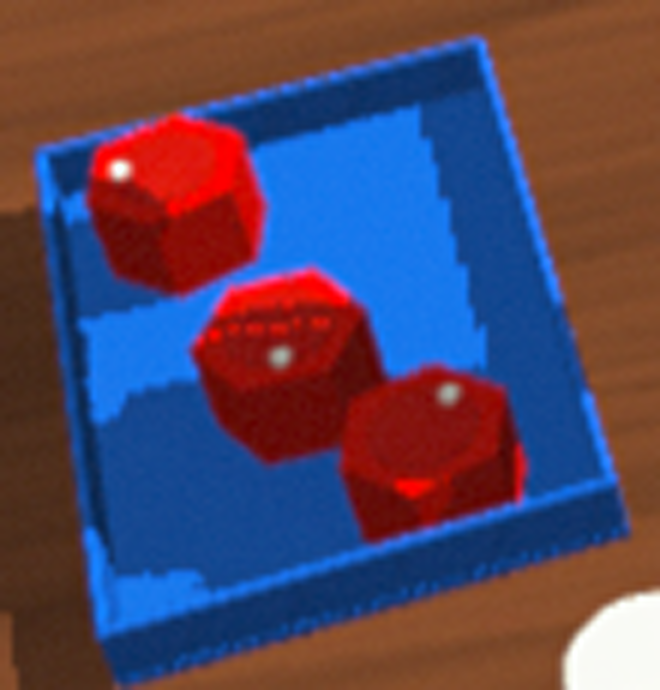

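```bash
python3 -c "
from plant import ctrl
print(ctrl.close_job())"
```

```text
the job is handed in; nothing more can be done
None
```

The job is done and handed in at about 64 s of the 210 s allowed; no verdict was reported.

- **Bar open:** I swung the bar to about 1.58 rad, clear of the stud, before trying any cap.
- **Finding the cap:** The first cap stuck about 13 mm above the flange through more than 210° of turning, so it was too narrow and went in the tray. The second threaded down and went tight on the flange. At the last turn it stayed put, with about 1.3 N m of moment, while the gripper slipped round it. I did not try the other two red caps, since only one fits. They went straight into the tray.
- **Tug:** Pulling up with about 17 N raised the cap about 11 mm, and the red band showed clearly. I then let it back down to its starting height.
- **Bar shut:** I swung the bar back until it pressed on the catch's back at about 15 N. Its measured angle was about 0.003 rad.

In the final pictures the bar lies across the cap in its catch, and the three other red caps stand upright in the blue tray. The beaker is upright, the pink and purple caps are untouched, and the gripper touches nothing.

Three things did not go smoothly:
- The second cap needed about 290° of turning rather than 160°, and I had to regrip it twice.
- During tightening the gripper once slid about 13 mm along the cap, with about 36 N at the wrist. The cap stayed on.
- The first cap came to rest about 4 cm from where I released it, near a corner but inside the tray.

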